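# Unlock the specimen case

## Robot

A 7-joint arm with a two-finger parallel gripper is mounted at the origin on the work surface. World frame = base frame: x ahead of the robot, y to its left, z up, the work surface at z = 0. Lengths are in m, angles in rad, forces in N, time in s.
With the tool pointing down it reaches from about 0.35 to 0.9 m from the base axis. Payload 7.2 kg.
Tool frame: the origin (TCP) lies midway between the tips of the shut fingers; the grasp point (between the pads) lies 19 mm behind it; z points along the fingers, y is the direction in which the jaws open and shut (so a half turn about z gives the same grasp; the last joint's range is limited). The gripper opens to 85 mm and grips with 20 to 120 N. Pads are 22 mm wide; open, the fingers measure 114 mm over their backs; the gripper's body (76 mm by 85 mm) begins 54 mm behind the grasp point. The pads swing forward as they close: fully open they stand 13 mm farther back than shut.
Start: joints at [-1.203, 0.411, -0.013, 1.596, 0.006, 1.134, -0.082], TCP at [0.264, 0.567, 0.196] pointing down, gripper open.
Joint ranges: [-2.95, 2.95], [-0.29, 1.99], [-1.47, 1.44], [0.14, 2.54], [-1.03, 4.17], [0.13, 1.85], [-2.86, 2.86]. Speed limits (rad/s): [2.39, 2.39, 3.01, 3.01, 3.14, 3.14, 3.14].

## Interface

Orientations are given as a unit quaternion [w, x, y, z].
In Python, from workcell import r gives the robot as it stands.
- The arm moves only by the tool apply_moves, never from a script. Its argument "motion" is a list of rows, each a list of 7 numbers: the turn, a rotation vector about the tool's x, y, z in rad, then the shift along the tool's x, y, z in m, then the closure, from 0 (fully open) to 1 (shut). A call has 1 to 10 rows; each row is the pose to reach, as a shift and turn from the pose commanded when the call began, along the tool's axes at that moment; what a row does not reach only later rows make up. A row lasts 1/10 s, in which the tool goes at most 50 mm and 8.59 degrees, less where a joint would pass 70% of its speed; a pose out of reach is approached as far as the arm can. A call with a gripper value outside its range is refused whole. The fingers move at their own pace and stop on an object; "grip_force" is the grip in N (left out, the last holds). Time passes only in rows, so rows that repeat a pose let the fingers close. It gives the time, the measured TCP pose, the force and the opening at its end, in the units of the state.
- r.sense(): the state, without advancing time (a new reading comes with each control period).
- r.capture(name): name is "scene" or "top"; returns the picture (420x560x3 uint8, red, green, blue); there is no depth.
- r.calibration(name): a dict with "fx", "fy", "cx", "cy" (pixels), "dist" ([k1, k2, p1, p2, k3] as OpenCV has them; the pictures are not rectified), "world_to_cam" (4x4, takes a point from world to camera coordinates). Camera axes: x right, y down, z forward; pixel columns grow to the right and rows downward; lengths in m; the calibration is good to about 2 mm. A picture is of the moment at which its call begins. calibration takes no time and is no camera call.
- r.hand_in(): hands the job in, once; it reports no verdict.
The state is a dict: "clock": time; "qpos": joint angles; "qd": joint speeds; "effort": joint torques, N m; "ee_pos": TCP position; "tool_rot": TCP orientation; "force": force on the tool from outside, world axes, zero at the start; "moment": the same for the moment, N m; "gripper_width": finger opening in m.
Only numpy, scipy, OpenCV 4.12 (cv2) and the standard library are available. Lean on these libraries where they do the work, as an engineer would, in place of code of your own. Each camera call takes 0.05 s, during which the arm holds its last target.

## Task

Unlock the sloping specimen case: turn its left dial to 1 and its right dial to 9 (left and right as the robot faces it). Then lift the freed cover off by its handle and set it down flat, handle up, in the middle of the rubber mat without letting it drop; leave the dials on the code and everything else on the bench where it is.

Things in the scene. Friction and masses are not known exactly. Their poses are not given: they have to be found in the camera images.
- case: Dark steel case, 114 (x) by 294 (y) mm, fixed. Origin: centre of its underside; x away from the robot, y left, z up. Its grey top slopes 30 degrees, low side to the robot: 46 mm high in front, 80 at the centre, 112 at the back. Up the slope is (0.866, 0, 0.5), the outward normal (-0.5, 0, 0.866). The cover lies in the middle, the dials 100 mm to the left (+y) and right of it.
- dial_left (a joint): Left dial: pointer angle in rad, 0 at numeral 0 (straight up the slope), growing clockwise seen from its face. Numerals 0 to 9 run clockwise 0.628 rad apart, so 1 is +0.628. No detents, 0.06 N m friction, stays where left, stops at +-3.1. Starts in -0.85 to 0.08. Its 56 mm disc, 9 to 14 mm above the slope, has a gate in its rim that frees the cover's lug at the code, within about 9 degrees.
- dial_right (a joint): Right dial (-y side), same make, sizes and sense: 0 at numeral 0, clockwise positive. Numeral 9 is at -0.628 rad (one numeral anticlockwise from 0). Starts in -0.08 to 0.85. Its gate frees the cover's other lug at 9; with a dial wrong the cover stays caught on that side.
- dial_left_grip (a point): On the left dial's axis where its knob is gripped, 38 mm above the slope. Axes turn with the dial: z outward along its axis (30 degrees from vertical, leaning to the robot), x to the pointer end, y across the knob. The knob is a black bar 10 mm wide, from 20 mm behind the axis to a pointed nose 26 mm ahead (white line on top to the nose), standing 14 to 50 mm above the slope.
- dial_right_grip (a point): The same point on the right dial, with the same axes and sizes.
- cover: Loose aluminium plate, 90 (x) by 120 (y) by 6 mm, about 0.25 kg, an 8 mm wide lug 24 mm long on each y side reaching 12 mm under a dial's rim, a black bow handle on top. Origin: centre of its underside; z out of its top, x along the handle (up the slope on the case). Lies on the slope against an 8 mm ledge, between 14 mm guides; lifts straight along the normal, clear of the knobs after 60 mm.
- cover_grip (a point): Middle of the cover's handle bar, 42 mm above the cover's underside; same axes as the cover. The bar is 62 mm long along x, 14 mm wide along y, 36 to 52 mm above the underside, on two posts 48 mm apart.
- cover_home (a point): Point fixed on the case: the centre of the slope, where the cover's origin lies when the cover is on the case.
- mat: Black rubber mat fixed to the bench, 150 by 150 by 4 mm, beside the case on the left or on the right. Origin: centre of its underside.
- tray: White open divided tray with rock chips, 150 by 150 by 30 mm, fixed, on the other side of the case from the mat. Not used.
- boulder: Loose rock behind the case, 130 by 150 by 85 mm. Not used; leave it.
- slab: Loose flat rock behind the case, 110 by 170 by 60 mm. Not used; leave it.
- pebble: Loose stone in front of the case, 50 by 60 by 40 mm. Not used; leave it.
- brush: Loose wooden brush in front of the case, 160 mm long, 20 mm high. Not used; leave it.
- vial: Small amber bottle, 32 mm across, 65 mm high, left of and behind the case. Leave it.
- beaker: Glass beaker, 68 mm across, 80 mm high, right of and behind the case. Leave it.
Mind the look-alikes: they are no part of the job. Leave any red look-alike of the cover alone.

How it is judged:
By the outcome, as a careful person would: the job done as asked, in the order asked, and still so for the second after the job is handed in, with the robot touching nothing.
It also fails if it takes over 64 s, if anything falls off the work surface, if the arm or the gripper's body presses on something with over 40 N, if the wrist force passes 120 N, or if a joint passes its speed limit or range.

## Working session

There is one attempt and no reset: what is moved stays moved. The work goes in short steps, Python scripts to look and compute and a tool call to move; the robot and the scene stay as the last step left them, time stands still between calls to the robot, and variables do not carry over. Pictures are saved under pics/ and viewed, and the job is handed in when it is done.

Besides the shell and the picture viewer there is one more tool, called after "Request:" as name(argument=value, ...) on one line, values as JSON. apply_moves: Moves the arm, as the interface text tells. Its arguments: {"type":"object","properties":{"motion":{"type":"array","items":{"type":"array","items":{"type":"number"}}},"grip_force":{"type":"number"}},"required":["motion"]}

```bash
ls; mkdir -p pics
python3 - <<'E'
from workcell import r
import cv2
for n in("scene","top"):
    im=r.capture(n); cv2.imwrite(f"pics/{n}0.png",im[:,:,::-1])
    c=r.calibration(n); print(n,c)
print(r.sense())
E
```

```text
pics
scene {'fx': 419.78618140681266, 'fy': 419.78618140681266, 'cx': 278.30993163787247, 'cy': 216.7742442742693, 'dist': array([0.02302795, 0.        , 0.        , 0.        , 0.        ]), 'world_to_cam': array([[ 0.4220145 ,  0.9065155 ,  0.01155035, -0.28877042],
       [ 0.44933324, -0.19808079, -0.8711278 , -0.09096   ],
       [-0.78740295,  0.37281851, -0.49092051,  1.47206435],
       [ 0.        ,  0.        ,  0.        ,  1.        ]])}
top {'fx': 386.62743250816186, 'fy': 386.62743250816186, 'cx': 280.1465131023622, 'cy': 207.2190909426619, 'dist': array([-0.0179484,  0.       ,  0.       ,  0.       ,  0.       ]), 'world_to_cam': array([[-0.10016695, -0.99496686, -0.00274415,  0.12746104],
       [-0.97066943,  0.09832593, -0.21939203,  0.49763223],
       [ 0.21855762, -0.01931217, -0.97563293,  1.02119974],
       [ 0.        ,  0.        ,  0.        ,  1.        ]])}
{'clock': 0.1, 'qpos': array([-1.20320787,  0.41184926, -0.01270464,  1.596971  ,  0.00563406,
        1.13427626, -0.08219257]), 'qd': array([-0.00101779, -0.00252504,  0.00144575, -0.00184456,  0.00044468,
       -0.00018184,  0.00044271]), 'effort': array([ 2.63203765e-03, -6.01825690e+01,  6.84597865e-01, -3.00088692e+01,
        1.41484343e-02,  6.39093967e-03,  1.61755388e-06]), 'ee_pos': array([0.26367126, 0.56611158, 0.1950146 ]), 'tool_rot': array([-9.10611014e-05,  2.16154854e-01,  9.76358817e-01, -7.28476392e-04]), 'force': array([ 0.0517727 , -0.65127406,  0.82921393]), 'moment': array([-0.02737044, -0.00796648,  0.0305916 ]), 'gripper_width': 0.08537328078066093}
```

View pics/scene0.png

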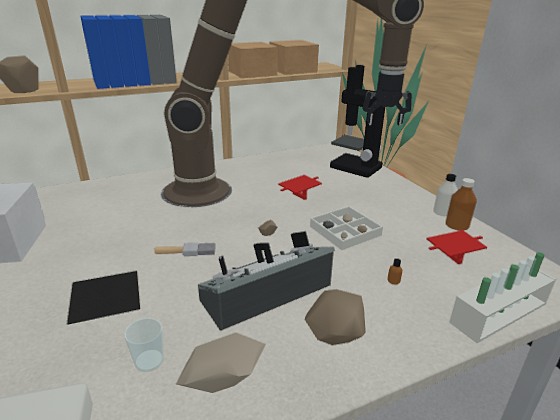

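View pics/top0.png

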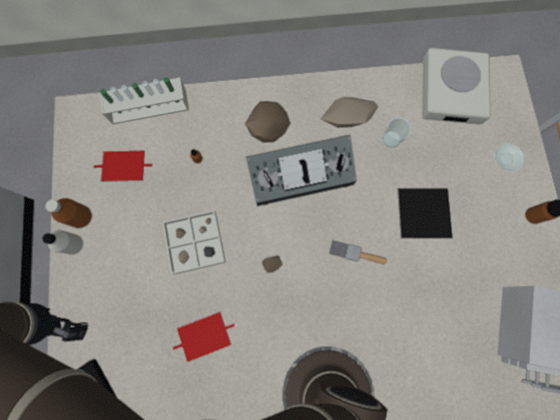

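The top view shows the case at about (302,168): left dial (265,178), right dial (341,162), bright cover with black handle (304,170). The mat is at (425,213), on the right, and the tray at (194,243). The look-alikes are red covers at (123,166) and (205,337). Next I'll zoom in on the case.

Run:
```python
import cv2
im=cv2.imread("pics/top0.png")
c=im[125:215,235:370]; cv2.imwrite("pics/ctop.png",cv2.resize(c,None,fx=5.9,fy=5.9,interpolation=cv2.INTER_CUBIC))
im=cv2.imread("pics/scene0.png")
c=im[220:330,190:345]; cv2.imwrite("pics/cscene.png",cv2.resize(c,None,fx=5,fy=5,interpolation=cv2.INTER_CUBIC))
```

```text
(no output)
```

View pics/ctop.png

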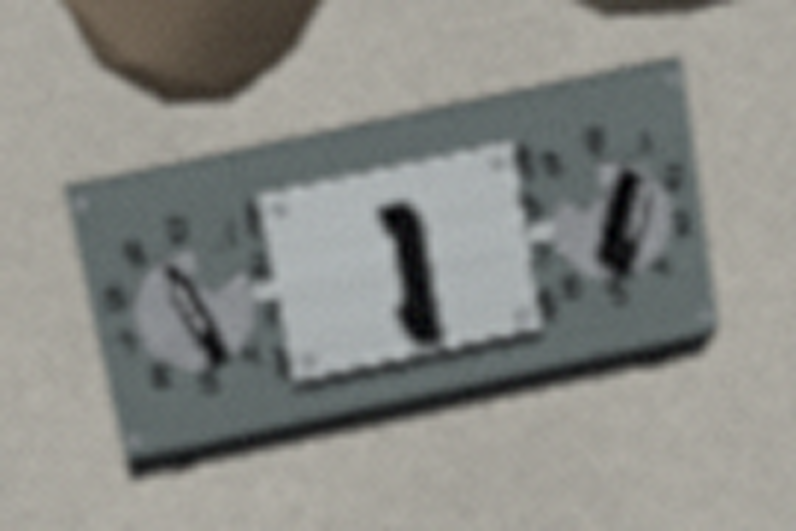

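View pics/cscene.png

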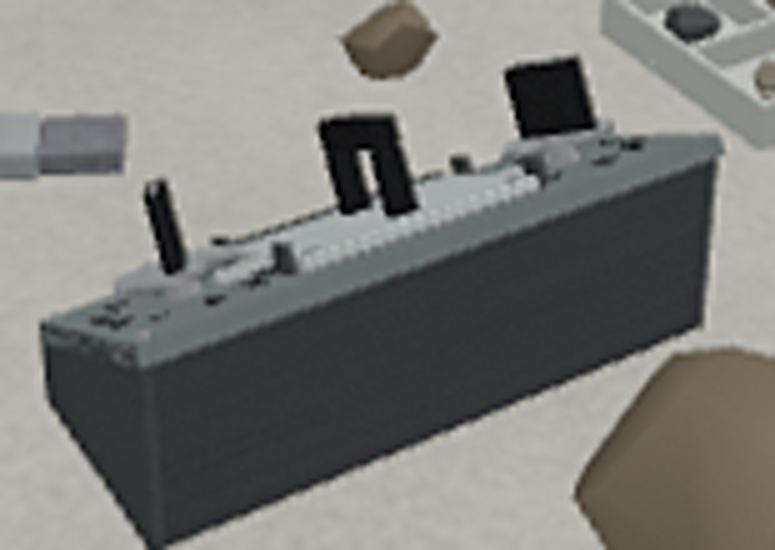

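```bash
cat > h.py <<'E'
import numpy as np, cv2
from workcell import r
from scipy.spatial.transform import Rotation as R
def cal(n):
    c=r.calibration(n); K=np.array([[c['fx'],0,c['cx']],[0,c['fy'],c['cy']],[0,0,1]]); return K,np.array(c['dist']),np.array(c['world_to_cam'])
def ray(n,uv):
    K,d,T=cal(n); p=cv2.undistortPoints(np.array(uv,float).reshape(-1,1,2),K,d).reshape(-1,2)
    D=np.c_[p,np.ones(len(p))]@T[:3,:3]; o=-T[:3,:3].T@T[:3,3]; return o,D
def cast(n,uv,p0,nn):
    o,D=ray(n,uv); p0=np.array(p0,float); nn=np.array(nn,float)
    return o+D*(((p0-o)@nn)/(D@nn))[:,None]
def castz(n,uv,z): return cast(n,uv,[0,0,z],[0,0,1])
def proj(n,P):
    K,d,T=cal(n); return cv2.projectPoints(np.array(P,float).reshape(-1,1,3),cv2.Rodrigues(T[:3,:3])[0],T[:3,3],K,d)[0].reshape(-1,2)
E
python3 - <<'E'
from h import *
np.set_printoptions(precision=4,suppress=True)
print('cam',ray('top',[[0,0]])[0],ray('scene',[[0,0]])[0])
f=lambda a:np.array(a)/5.9+[235-.4,125-.4]
bl,br=castz('top',f([[67,186],[682,60]]),.1125)
fr,fl=castz('top',f([[715,333],[130,460]]),.0465)
# scene
g=lambda a:np.array(a)/5+[190-.4,220-.4]
sbl,sbr=castz('scene',g([[720,150],[148,365]]),.1125)
sflr=castz('scene',g([[42,325]]),.0465)
sb=castz('scene',g([[700,327],[155,548]]),0)
print(bl,br,fr,fl);print(sbl,sbr,sflr,sb)
print(np.linalg.norm(bl-br),np.linalg.norm(fl-fr),np.linalg.norm((bl-fl)[:2]),np.linalg.norm((br-fr)[:2]))
for a,b in((bl,br),(fl,fr),(sbl,sbr),sb): d=(a-b);print('yaw',np.degrees(np.arctan2(-d[0],d[1])))
for a,b in((bl,fl),(br,fr)): d=(a-b);print('yaw',np.degrees(np.arctan2(d[1],d[0])))
print('c',(bl+br+fl+fr)/4)
E
```

```text
cam [0.2726 0.0976 1.1058] [ 1.3218 -0.3051  0.6468]
[0.646  0.1561 0.1125] [ 0.679  -0.1343  0.1125] [ 0.5643 -0.1457  0.0465] [0.53   0.1412 0.0465]
[0.6541 0.1518 0.1125] [ 0.6922 -0.1327  0.1125] [[ 0.5683 -0.1462  0.0465]] [[ 0.6423  0.1576  0.    ]
 [ 0.6752 -0.1307  0.    ]]
0.2922150455952676 0.28892432098121495 0.11700917441783906 0.11523442692047679
yaw 6.479875314923502
yaw 6.831500613897827
yaw 7.6236099680382425
yaw 6.506387582288461
yaw 7.318028407685422
yaw 5.691993338852939
c [0.6048 0.0043 0.0795]
```

Run:
```python
from h import *
np.set_printoptions(precision=4,suppress=True)
f=lambda a:np.array(a)/5.9+[235-.4,125-.4]; g=lambda a:np.array(a)/5+[190-.4,220-.4]
th=np.radians(6.6)
W=np.vstack([castz('top',f([[67,186],[682,60]]),.1125),castz('top',f([[715,333],[130,460]]),.0465),castz('scene',g([[700,327],[155,548]]),0)])
L=np.array([[57,147],[57,-147],[-57,-147],[-57,147],[57,147],[57,-147]])/1000
W=W[:,:2]
mw,ml=W.mean(0),L.mean(0); H=(L-ml).T@(W-mw); th=np.arctan2(H[0,1]-H[1,0],H[0,0]+H[1,1])
Rm=np.array([[np.cos(th),-np.sin(th)],[np.sin(th),np.cos(th)]]); t=mw-Rm@ml
print(np.degrees(th),t); print('res mm',1000*(W-(L@Rm.T+t)))
R3=R.from_euler('z',th).as_matrix(); n=R3@[-.5,0,.866]; C=np.r_[t,.0795]
P=cast('top',f([[258,193],[518,140],[545,328],[292,382]]),C+.006*n,n)
print('cover corners case frame',1000*(P-C)@R3, 1000*((P-C)@R3).mean(0))
# predicted projections
S=np.array([[.866,0,-.5],[0,1,0],[.5,0,.866]]).T # cols? rows: up-slope, y, n
S=np.c_[[.866,0,.5],[0,1,0],[-.5,0,.866]]
M=R3@S
for nm,y in(('L',.1),('R',-.1)):
    for h in(.014,.05): print(nm,h,proj('top',C+M@[0,y,h]),proj('scene',C+M@[0,y,h]))
for nme,(x0,y0,x1,y1) in {'Ltop':(245,160,295,200),'Rtop':(320,140,370,180)}.items():
    im=cv2.imread("pics/top0.png")[y0:y1,x0:x1]; cv2.imwrite(f"pics/{nme}.png",cv2.resize(im,None,fx=14,fy=14,interpolation=cv2.INTER_CUBIC))
```

```text
6.681356466407601 [0.6039 0.0052]
res mm [[ 2.5809 -1.695 ]
 [ 1.3524 -0.0399]
 [-0.0881  1.7946]
 [-0.2494 -3.3356]
 [-1.1337 -0.2244]
 [-2.4621  3.5003]]
cover corners case frame [[ 38.404   59.6248  29.1013]
 [ 37.8386 -63.835   28.7749]
 [-41.0223 -62.5271 -16.7568]
 [-41.0144  60.9005 -16.7523]] [-1.4485 -1.4592  6.0918]
L 0.014 [[267.5157 177.8165]] [[300.5722 246.7354]]
L 0.05 [[268.5235 180.7244]] [[296.812  232.2335]]
R 0.014 [[338.3758 162.8209]] [[224.4526 272.7193]]
R 0.05 [[341.7261 165.2053]] [[220.1504 256.7899]]
```

View pics/Ltop.png

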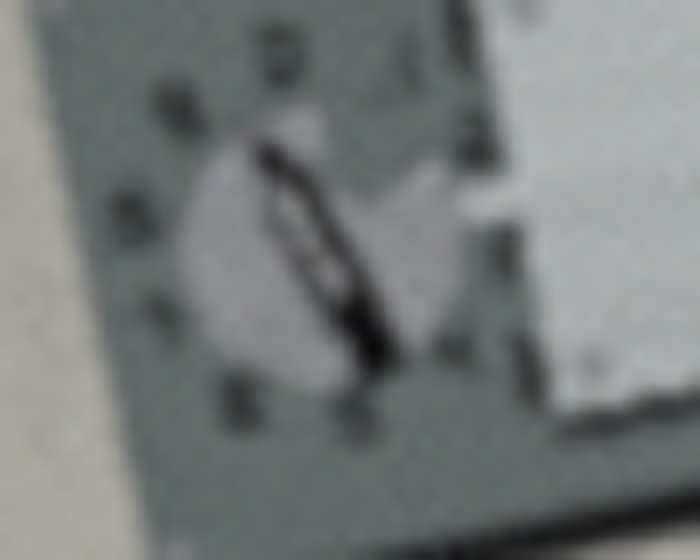

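View pics/Rtop.png

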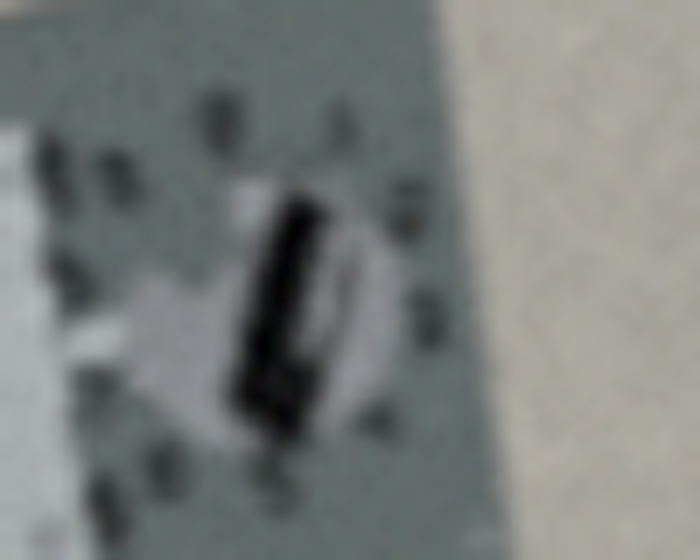

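```bash
cat >> h.py <<'E'
th=np.radians(6.6); R3=R.from_euler('z',th).as_matrix(); C=np.array([.604,.0047,.0795])
M=R3@np.c_[[.8660254,0,.5],[0,1,0],[-.5,0,.8660254]]; n=M[:,2]
def cur(): 
    s=r.sense(); q=s['tool_rot']; return s,np.array(s['ee_pos']),R.from_quat(np.r_[q[1:],q[0]])
def go(grasp,Rt,off=.019):
    """shift/turn from current pose so the grasp point comes to grasp with tool rot matrix Rt"""
    s,p,R0=cur(); c=[]
    for F in(np.eye(3),np.diag([-1,-1,1])):
        Rm=Rt@F; rv=(R0.inv()*R.from_matrix(Rm)).as_rotvec(); c.append((np.linalg.norm(rv),rv))
    sh=R0.inv().apply(np.array(grasp)+off*Rt[:,2]-p)
    for k in c: print('turn',k[1].round(3),'shift',sh.round(4))
def dialrot(a):
    y=M@[np.sin(a),np.cos(a),0]; z=-n; return np.c_[np.cross(y,z),y,z]
def dial(side,h): return C+M@[0,.1*side,h]
E
python3 - <<'E'
from h import *
np.set_printoptions(precision=4,suppress=True)
def ang(off,a,b,h):
    P=cast('top',np.array([a,b])/14+np.array(off)-.46,C+h*n,n); L=(P-C)@M*1000
    d=L[0]-L[1]; print(L[:,:2],np.linalg.norm(d),'ang',np.arctan2(-d[1],d[0]))
print('L');ang((245,160),(258,145),(385,370),.05); ang((245,160),(275,205),(335,285),.05)
print('R');ang((320,140),(310,195),(240,390),.014); ang((320,140),(350,230),(300,430),.05); ang((320,140),(330,270),(300,360),.05)
s,p,R0=cur(); print(R0.as_matrix())
print('L');go(dial(1,.1),dialrot(-.5))
print('R');go(dial(-1,.1),dialrot(.3))
E
```

```text
L
[[ 31.4095 109.0002]
 [-16.1373  94.0497]] 49.84196998650883 ang -0.3046481083961373
[[ 19.529  108.1611]
 [  2.0678 100.1234]] 19.22237800693039 ang -0.43140509637867774
R
[[  23.9023 -112.376 ]
 [ -11.5776  -92.9937]] 40.42886354753983 ang 0.49999132769765303
[[  23.1548 -110.5821]
 [ -13.0345  -95.5797]] 39.175798684691976 ang 0.39298931584202734
[[  16.3704 -105.6986]
 [   0.4163  -97.5166]] 17.92980896855546 ang 0.47387545456259506
[[-0.9066  0.4221 -0.0005]
 [ 0.4221  0.9066 -0.0014]
 [-0.0001 -0.0015 -1.    ]]
L
turn [-0.015 -0.548 -1.026] shift [-0.4586 -0.3012  0.0459]
turn [-0.631  0.018  2.035] shift [-0.4586 -0.3012  0.0459]
R
turn [-0.218 -0.478 -0.245] shift [-0.5633 -0.4716  0.0461]
turn [-0.689  0.314  2.799] shift [-0.5633 -0.4716  0.0461]
```

Run:
```python
from h import *
go(dial(1,.17),dialrot(-.38))
```

```text
turn [-0.048 -0.541 -0.909] shift [-0.4288 -0.3196 -0.0147]
turn [-0.643  0.057  2.15 ] shift [-0.4288 -0.3196 -0.0147]
```

What could be mistaken for the target:
- **Cover:** the silver plate at top (304,170) is on the case. The red plates at (123,166) and (205,337) are decoys.
- **Left dial:** (265,178), on the tray and vial side. The right dial is at (341,162), on the beaker and mat side.

The close crop confirms the silver cover and both knobs.

Request:
apply_moves(motion=[[0, 0, 0, -0.05, -0.037, -0.02, 0.4], [-0.006, -0.07, -0.11, -0.1, -0.075, -0.04, 0.4], [-0.012, -0.13, -0.22, -0.145, -0.108, -0.04, 0.4], [-0.018, -0.2, -0.33, -0.185, -0.138, -0.04, 0.4], [-0.024, -0.26, -0.44, -0.225, -0.168, -0.04, 0.4], [-0.03, -0.33, -0.55, -0.265, -0.198, -0.04, 0.4], [-0.035, -0.39, -0.66, -0.305, -0.227, -0.03, 0.4], [-0.04, -0.45, -0.76, -0.345, -0.257, -0.02, 0.4], [-0.045, -0.5, -0.85, -0.385, -0.287, -0.015, 0.4], [-0.048, -0.541, -0.909, -0.429, -0.32, -0.015, 0.4]], grip_force=30)

```text
clock: 1.1
ee_pos: [0.4975, 0.1302, 0.2123]
tool_rot: [0.258, -0.239, 0.936, -0.034]
force: [1.9, 1.5, 0.5]
gripper_width: 0.0513
```

Request:
apply_moves(motion=[[0, 0, 0, 0, 0, 0, 0.4], [0, 0, 0, 0, 0, 0, 0.4]])

```text
clock: 1.3
ee_pos: [0.4978, 0.1308, 0.2128]
tool_rot: [0.257, -0.235, 0.937, -0.033]
force: [0.2, -0.0, 0.0]
gripper_width: 0.0514
```

Run:
```python
from h import *
s,p,R0=cur(); print(s['clock'],s['qpos'].round(2),s['gripper_width'],s['force'].round(2))
go(dial(1,.17),dialrot(-.38)); go(dial(1,.04),dialrot(-.38))
im=r.capture('top'); cv2.imwrite('pics/t1.png',cv2.resize(im[100:230,200:380,::-1],None,fx=4,fy=4,interpolation=cv2.INTER_CUBIC))
im=r.capture('scene'); cv2.imwrite('pics/s1.png',cv2.resize(im[120:330,170:370,::-1],None,fx=2.8,fy=2.8,interpolation=cv2.INTER_CUBIC))
print(proj('top',[dial(1,.05)]),proj('scene',[p]))
```

```text
1.3 [-0.8  -0.1   0.29  2.3   0.48  0.49  1.19] 0.05142286851709752 [ 0.24 -0.04  0.02]
turn [ 0.     0.    -0.004] shift [ 0.0025 -0.0394  0.0099]
turn [ 0.000e+00 -1.000e-03  3.138e+00] shift [ 0.0025 -0.0394  0.0099]
turn [ 0.     0.    -0.004] shift [ 0.0025 -0.0394  0.1399]
turn [ 0.000e+00 -1.000e-03  3.138e+00] shift [ 0.0025 -0.0394  0.1399]
[[268.66692845 180.63428086]] [[295.68095226 184.58556281]]
```

View pics/s1.png

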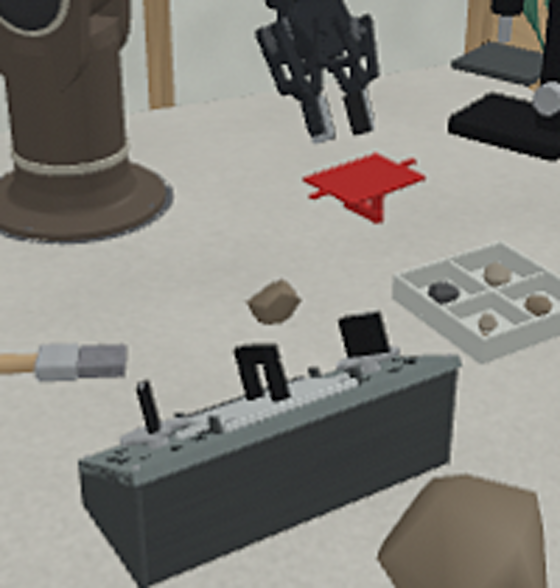

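View pics/t1.png

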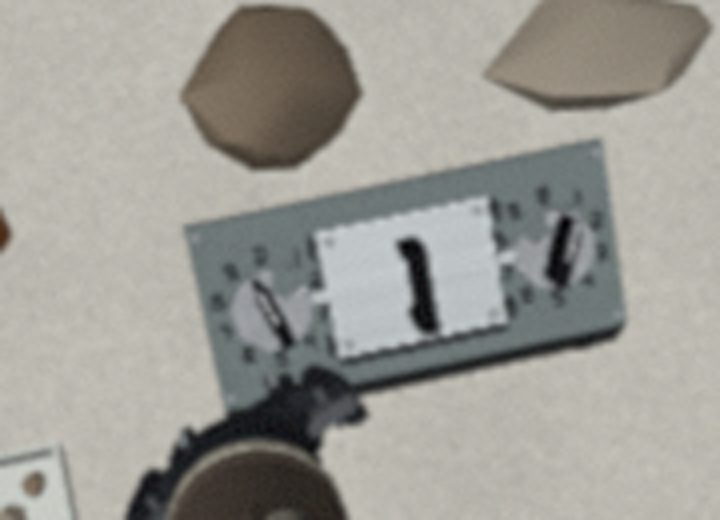

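Run:
```python
from h import *
s,p,R0=cur(); print(s['clock'],p,s['ee_pos'])
im=r.capture('scene'); k=7
crop=cv2.resize(im[115:200,250:335,::-1],None,fx=k,fy=k,interpolation=cv2.INTER_CUBIC)
Z=R0.as_matrix()
for o,c in(((0,0,0),(0,0,255)),((0,0,-.019),(0,255,0)),((0,.0257,-.019),(255,0,0)),((0,-.0257,-.019),(255,0,0)),((0,0,-.073),(0,255,255))):
    u=proj('scene',[p+Z@np.array(o)])[0]; print(o,u); cv2.circle(crop,tuple(int(v) for v in (u-[250,115]+.5)*k),4,c,-1)
cv2.imwrite('pics/s2.png',crop)
im=r.capture('top'); crop=cv2.resize(im[170:270,220:320,::-1],None,fx=6,fy=6,interpolation=cv2.INTER_CUBIC)
for o,c in(((0,0,0),(0,0,255)),((0,0,-.019),(0,255,0)),((0,.0257,-.019),(255,0,0)),((0,-.0257,-.019),(255,0,0)),((0,0,-.073),(0,255,255))):
    u=proj('top',[p+Z@np.array(o)])[0]; print(o,u); cv2.circle(crop,tuple(int(v) for v in (u-[220,170]+.5)*6),4,c,-1)
cv2.imwrite('pics/t2.png',crop)
```

```text
1.4 [0.49785641 0.13319471 0.21311881] [0.49785641 0.13319471 0.21311881]
(0, 0, 0) [296.55170822 184.29651765]
(0, 0, -0.019) [294.59378879 176.73792016]
(0, 0.0257, -0.019) [300.70918378 175.341295  ]
(0, -0.0257, -0.019) [288.24243602 178.18803817]
(0, 0, -0.073) [289.00650454 155.15907033]
(0, 0, 0) [256.80503392 199.1122465 ]
(0, 0, -0.019) [257.20714313 201.28495678]
(0, 0.0257, -0.019) [248.03737052 207.2539525 ]
(0, -0.0257, -0.019) [266.4145017  195.29209858]
(0, 0, -0.073) [258.44361329 207.96508924]
```

View pics/s2.png

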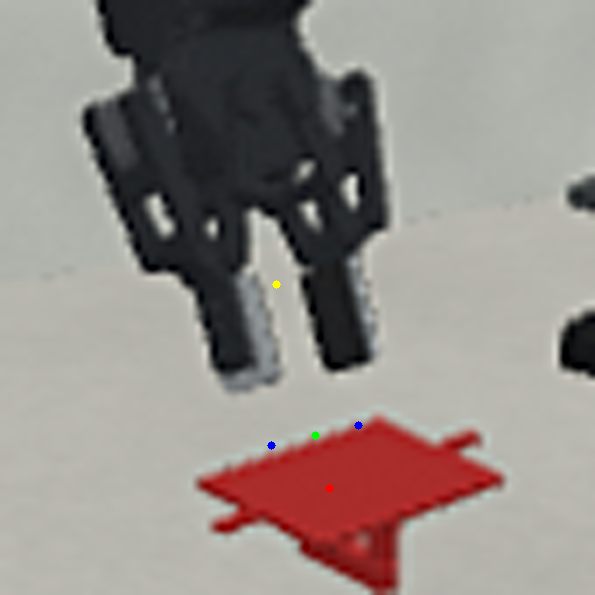

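View pics/t2.png

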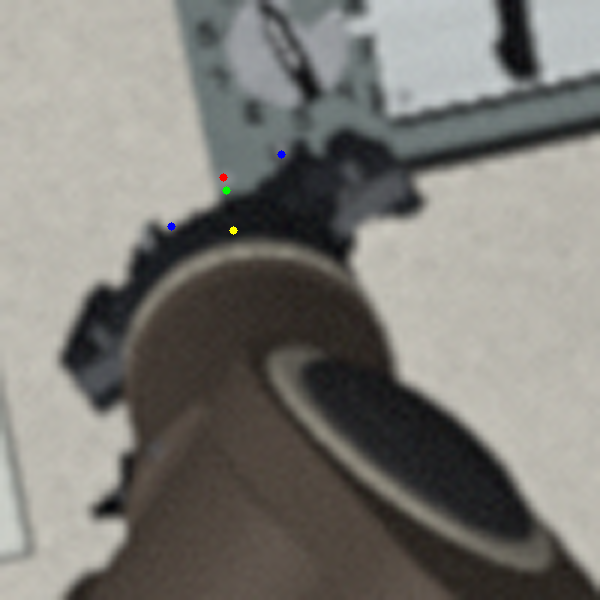

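Run:
```python
from h import *
p=np.array([0.26367126, 0.56611158, 0.1950146]);Z=R.from_quat([2.16154854e-01,9.76358817e-01,-7.28e-4,-9.1e-5]).as_matrix()
im=cv2.imread('pics/scene0.png'); k=6
crop=cv2.resize(im[50:200,330:430],None,fx=k,fy=4,interpolation=cv2.INTER_CUBIC); crop=cv2.resize(im[60:190,330:430],None,fx=4.5,fy=4.5,interpolation=cv2.INTER_CUBIC)
for o,c in(((0,0,0),(0,0,255)),((0,0,-.019),(0,255,0)),((0,.0425,-.019),(255,0,0)),((0,-.0425,-.019),(255,0,0)),((0,0,-.073),(0,255,255))):
    u=proj('scene',[p+Z@np.array(o)])[0]; print(o,u); cv2.circle(crop,tuple(int(v) for v in (u-[330,60]+.5)*4.5),3,c,-1)
cv2.imwrite('pics/s3.png',crop)
print(proj('scene',[[0,0,0]]),proj('top',[[0,0,0]]), proj('top',[p]))
```

```text
(0, 0, 0) [381.34991615 139.17589132]
(0, 0, -0.019) [382.14125462 133.55518893]
(0, 0.0425, -0.019) [395.20866815 133.68907674]
(0, -0.0425, -0.019) [369.08233007 133.41769608]
(0, 0, -0.073) [384.45655388 117.1411101 ]
[[195.8815298 190.8100625]] [[328.18424626 394.76756952]] [[ 77.61511652 318.63860998]]
```

View pics/s3.png

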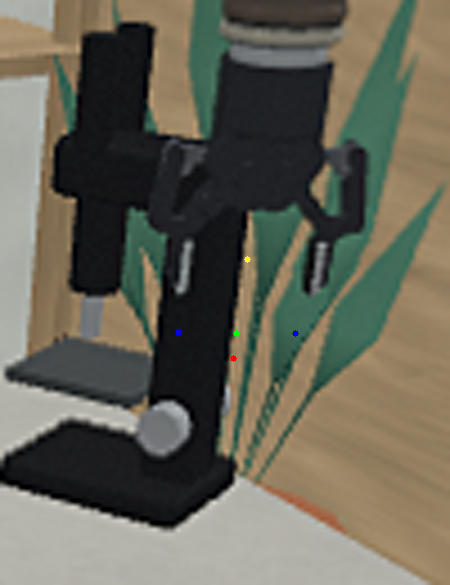

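The picture disagrees with the reported TCP. The visible finger tips and gripper body sit about 30 mm behind it along the tool axis, while sideways they agree. I'll line up on the dial axis at a safe height and check again in the picture.

Run:
```python
from h import *
for i in range(3):
    s,p,R0=cur(); print(s['clock'],p.round(4))
go(dial(1,.12),dialrot(-.38))
```

```text
1.5 [0.4978 0.1337 0.213 ]
1.5 [0.4978 0.1337 0.213 ]
1.5 [0.4978 0.1337 0.213 ]
turn [0.002 0.001 0.001] shift [ 0.0042 -0.0419  0.0599]
turn [-2.00e-03  3.00e-03 -3.14e+00] shift [ 0.0042 -0.0419  0.0599]
```

Request:
apply_moves(motion=[[0, 0, 0, 0.001, -0.014, 0.02, 0.4], [0, 0, 0, 0.003, -0.028, 0.04, 0.4], [0, 0, 0, 0.004, -0.042, 0.06, 0.4], [0, 0, 0, 0.004, -0.042, 0.06, 0.4]])

```text
clock: 1.9
ee_pos: [0.5428, 0.0961, 0.165]
tool_rot: [0.256, -0.237, 0.937, -0.034]
force: [-0.7, -0.4, -0.3]
gripper_width: 0.0511
```

```bash
cat >> h.py <<'E'
def look(name,box,k,fn,pts=[]):
    x0,y0,x1,y1=box; im=r.capture(name); cv2.imwrite('pics/raw_'+fn+'.png',im[:,:,::-1]); c=cv2.resize(im[y0:y1,x0:x1,::-1],None,fx=k,fy=k,interpolation=cv2.INTER_CUBIC)
    cols=[(0,0,255),(0,255,0),(255,0,0),(0,255,255),(255,0,255),(255,255,0)]
    for i,P in enumerate(pts):
        u=proj(name,[P])[0]; cv2.circle(c,tuple(int(v) for v in (u-[x0,y0]+.5)*k),3,cols[i%6],-1)
    cv2.imwrite(f'pics/{fn}.png',c)
E
python3 - <<'E'
from h import *
s,p,R0=cur(); print(s['clock'],p,s['qpos'].round(2),s['force'])
go(dial(1,.12),dialrot(-.38))
Z=R0.as_matrix()[:,2]
look('scene',(230,150,350,270),5,'s4',[p,p-.019*Z,dial(1,.05),dial(1,.014)])
look('top',(230,130,330,230),5,'t4',[p,p-.019*Z,dial(1,.05),dial(1,.014)])
E
```

```text
1.9 [0.54284677 0.09609873 0.16503098] [-0.74  0.05  0.42  2.31  0.31  0.29  1.47] [-0.68643458 -0.42969671 -0.32776919]
turn [ 0.    -0.002 -0.   ] shift [-0.0015  0.0017 -0.0018]
turn [-3.000e-03 -1.000e-03  3.141e+00] shift [-0.0015  0.0017 -0.0018]
```

View pics/s4.png

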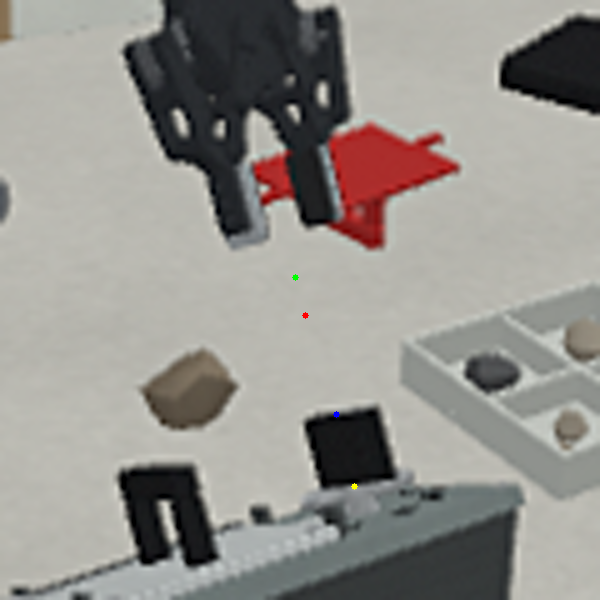

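View pics/t4.png

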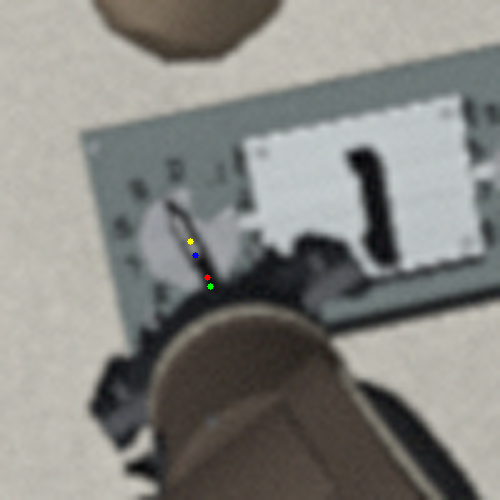

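Request:
apply_moves(motion=[[0, 0, 0, -0.001, 0.001, 0.03, 0.4], [0, 0, 0, -0.001, 0.001, 0.055, 0.4], [0, 0, 0, -0.001, 0.001, 0.075, 0.4], [0, 0, 0, -0.001, 0.001, 0.075, 0.4]])

```text
clock: 2.4
ee_pos: [0.58, 0.1048, 0.1015]
tool_rot: [0.256, -0.238, 0.936, -0.033]
force: [-0.2, -0.5, -0.3]
gripper_width: 0.0513
```

Run:
```python
from h import *
s,p,R0=cur(); print(s['clock'],p,s['qpos'].round(2),s['force'])
go(dial(1,.005),dialrot(-.38))
Z=R0.as_matrix()[:,2]
look('scene',(250,170,350,270),6,'s5',[dial(1,.05),dial(1,.014),p-.035*Z,p-.054*Z])
```

```text
2.4 [0.58001484 0.10483386 0.10148881] [-0.46  0.24  0.15  2.28  0.53  0.13  1.24] [-0.24229526 -0.54191562 -0.31293269]
turn [0.004 0.001 0.001] shift [ 0.0012 -0.0021  0.0392]
turn [-1.00e-03  6.00e-03 -3.14e+00] shift [ 0.0012 -0.0021  0.0392]
```

View pics/s5.png

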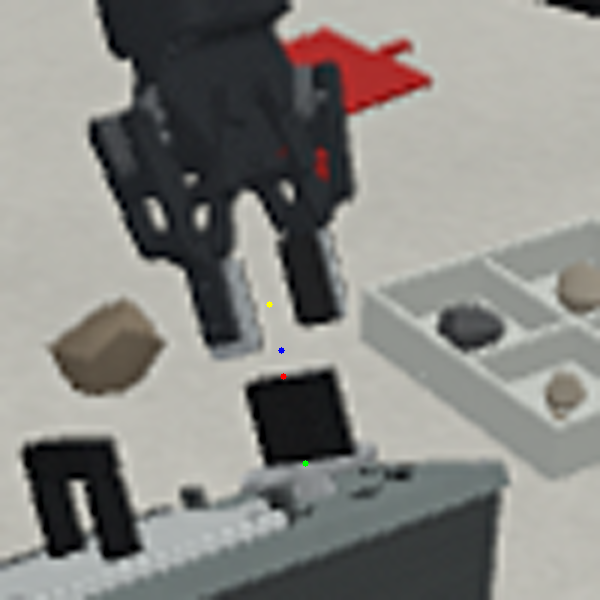

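Request:
apply_moves(motion=[[0.004, 0, 0, 0.001, -0.001, 0.01, 0.4], [0.004, 0, 0, 0.001, -0.002, 0.02, 0.4], [0.004, 0, 0, 0.001, -0.002, 0.02, 0.4]])

```text
clock: 2.75
ee_pos: [0.5905, 0.1023, 0.0852]
tool_rot: [0.258, -0.237, 0.936, -0.035]
force: [-0.8, -0.4, 0.8]
gripper_width: 0.0515
```

Run:
```python
from h import *
s,p,R0=cur(); print(s['clock'],p,s['qpos'].round(3),s['force'])
go(dial(1,.005),dialrot(-.38))
Z=R0.as_matrix()[:,2]
look('scene',(250,170,350,270),6,'s6',[dial(1,.05),dial(1,.014),p-.035*Z,p-.054*Z])
```

```text
2.75 [0.59047108 0.10226161 0.08515531] [-0.311  0.289 -0.009  2.265  0.984  0.128  0.796] [-0.81268826 -0.43457948  0.79515418]
turn [-0.003  0.002  0.001] shift [0.0003 0.0018 0.02  ]
turn [-2.00e-03 -4.00e-03 -3.14e+00] shift [0.0003 0.0018 0.02  ]
```

View pics/s6.png

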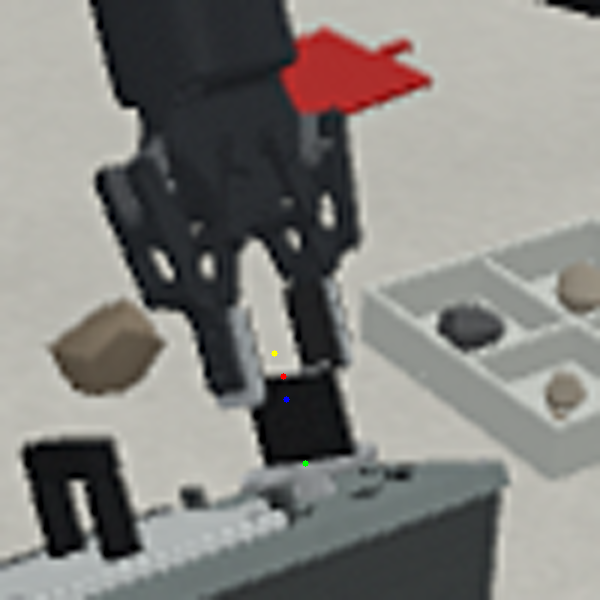

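```bash
cat >> h.py <<'E'
OFF=.054
def tilt(a,t): return dialrot(a)@R.from_euler('y',t).as_matrix()
E
python3 - <<'E'
from h import *
go(dial(1,.06),tilt(-.38,.2),OFF);go(dial(1,.04),tilt(-.38,.2),OFF)
E
```

```text
turn [-0.003  0.201  0.   ] shift [ 0.0107  0.0019 -0.0009]
turn [-0.315 -0.004 -3.125] shift [ 0.0107  0.0019 -0.0009]
turn [-0.003  0.201  0.   ] shift [0.0107 0.002  0.0191]
turn [-0.315 -0.004 -3.125] shift [0.0107 0.002  0.0191]
```

Request:
apply_moves(motion=[[0, 0.1, 0, 0.005, 0.001, 0, 0.4], [0, 0.2, 0, 0.011, 0.002, 0, 0.4], [0, 0.2, 0, 0.011, 0.002, 0.01, 0.4], [0, 0.2, 0, 0.011, 0.002, 0.019, 0.4], [0, 0.2, 0, 0.011, 0.002, 0.019, 0.4]])

```text
clock: 3.3
ee_pos: [0.5903, 0.0981, 0.0613]
tool_rot: [0.163, -0.231, 0.957, -0.059]
force: [-0.6, -0.3, -0.8]
gripper_width: 0.0514
```

Run:
```python
from h import *
s,p,R0=cur(); print(s['clock'],p,s['qpos'].round(3),s['force'])
go(dial(1,.04),tilt(-.38,.2),OFF)
Z=R0.as_matrix()[:,2]
look('scene',(250,170,350,270),6,'s7',[dial(1,.05),dial(1,.014),p-.035*Z,p-.054*Z])
```

```text
3.3 [0.59026796 0.0980843  0.06126064] [-0.072  0.392 -0.329  2.094  0.687  0.448  1.096] [-0.56461038 -0.33576587 -0.78564364]
turn [-0.003  0.001 -0.001] shift [-0.0019  0.0009 -0.0018]
turn [2.000e-03 5.000e-03 3.141e+00] shift [-0.0019  0.0009 -0.0018]
```

View pics/s7.png

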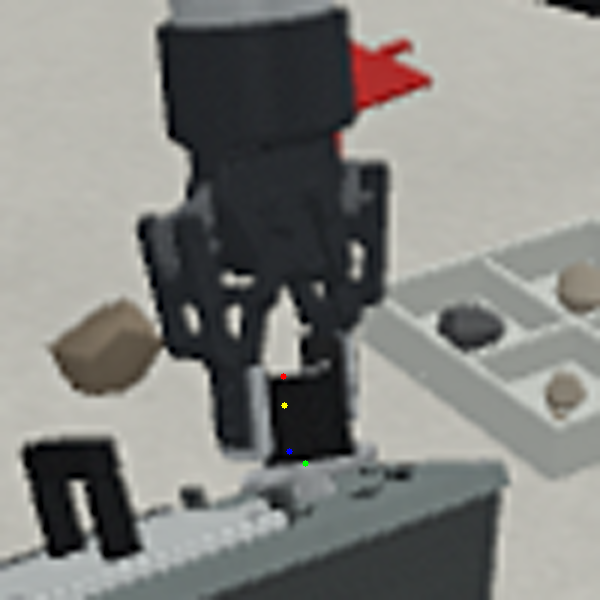

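Request:
apply_moves(motion=[[0, 0, 0, -0.001, 0.001, -0.004, 0.5], [0, 0, 0, -0.001, 0.001, -0.004, 0.7], [0, 0, 0, -0.001, 0.001, -0.004, 1], [0, 0, 0, -0.001, 0.001, -0.004, 1], [0, 0, 0, -0.001, 0.001, -0.004, 1]], grip_force=30)

```text
clock: 3.85
ee_pos: [0.5903, 0.1002, 0.0677]
tool_rot: [0.163, -0.231, 0.957, -0.059]
force: [-1.4, -0.9, 5.7]
gripper_width: 0.0094
```

Run:
```python
from h import *
s,p,R0=cur(); print(s['clock'],p,s['qpos'].round(3),s['force'],s['moment'],s['gripper_width'])
Rm=R0.as_matrix(); print('axis y in slope',M.T@Rm)
go(dial(1,.04),tilt(-.38,.2),OFF)
Z=R0.as_matrix()[:,2]
look('scene',(250,170,350,270),6,'s8',[dial(1,.05),dial(1,.014),p-.035*Z,p-.054*Z])
```

```text
3.85 [0.59031265 0.10016144 0.0677441 ] [-0.065  0.383 -0.342  2.088  0.675  0.462  1.105] [-1.35826228 -0.94260288  5.70850257] [-0.26432845  0.37184469 -0.01939524] 0.009394964628371551
axis y in slope [[-0.91103852 -0.37041977 -0.1811022 ]
 [-0.36244513  0.92885538 -0.07655853]
 [ 0.19657654 -0.00410816 -0.98047987]]
turn [-0.004  0.002 -0.001] shift [0.001  0.0003 0.0043]
turn [3.00e-03 6.00e-03 3.14e+00] shift [0.001  0.0003 0.0043]
```

View pics/s8.png

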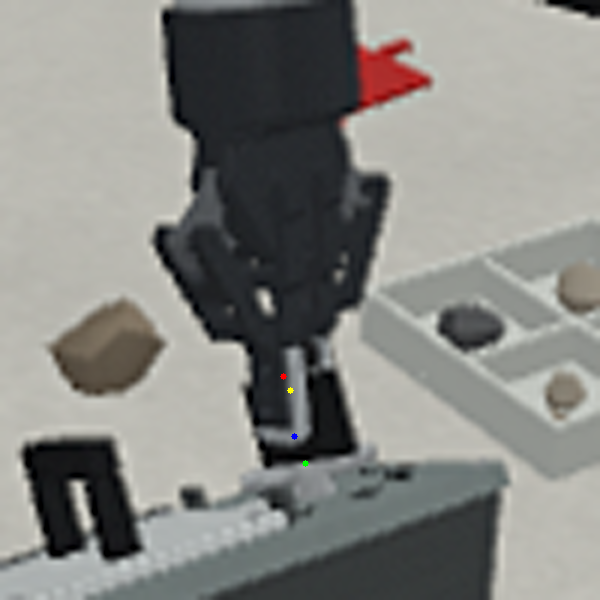

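```bash
cat >> h.py <<'E'
def turn(side,d,N=10):
    s,p,R0=cur(); ax=C+M@[0,.1*side,0]
    for i in range(1,N+1):
        Q=R.from_rotvec(-n*d*i/N); p1=ax+Q.apply(p-ax)
        print([float(x) for x in np.r_[(R0.inv()*Q*R0).as_rotvec(),R0.inv().apply(p1-p)].round(4)],',')
def dang():
    s,p,R0=cur(); y=M.T@R0.as_matrix()[:,1]; print('dial angle of tool',np.arctan2(y[0],y[1]),'or',np.arctan2(-y[0],-y[1]),s['qpos'].round(3),s['force'].round(1),s['moment'].round(2),s['gripper_width'])
E
python3 - <<'E'
from h import *
dang(); turn(1,1.007)
E
```

```text
dial angle of tool -0.37942483408365757 or 2.7621678195061357 [-0.065  0.383 -0.342  2.088  0.675  0.462  1.105] [-0.8 -1.7  6. ] [-0.31  0.35  0.01] 0.009169739809706293
[-0.0198, 0.0004, 0.0987, -0.0, 0.0009, -0.0] ,
[-0.0396, 0.0008, 0.1975, -0.0001, 0.0018, -0.0] ,
[-0.0594, 0.0012, 0.2962, -0.0003, 0.0027, -0.0001] ,
[-0.0792, 0.0017, 0.3949, -0.0006, 0.0035, -0.0001] ,
[-0.099, 0.0021, 0.4937, -0.0009, 0.0043, -0.0002] ,
[-0.1188, 0.0025, 0.5924, -0.0013, 0.0051, -0.0003] ,
[-0.1386, 0.0029, 0.6911, -0.0018, 0.0059, -0.0004] ,
[-0.1583, 0.0033, 0.7899, -0.0024, 0.0065, -0.0005] ,
[-0.1781, 0.0037, 0.8886, -0.0031, 0.0071, -0.0006] ,
[-0.1979, 0.0042, 0.9873, -0.0038, 0.0077, -0.0008] ,
```

Request:
apply_moves(motion=[[-0.02, 0, 0.099, 0, 0.001, 0, 1], [-0.04, 0.001, 0.198, 0, 0.002, 0, 1], [-0.06, 0.001, 0.296, 0, 0.003, 0, 1], [-0.079, 0.002, 0.395, -0.001, 0.0035, 0, 1], [-0.099, 0.002, 0.494, -0.001, 0.0043, 0, 1], [-0.099, 0.002, 0.494, -0.001, 0.0043, 0, 1]])

```text
clock: 4.5
ee_pos: [0.5894, 0.1043, 0.0674]
tool_rot: [0.16, 0.004, 0.987, 0.03]
force: [-3.2, -1.3, 7.8]
gripper_width: 0.0093
```

Run:
```python
from h import *
dang(); turn(1,.534,6)
```

```text
dial angle of tool 0.1287442699083681 or -3.0128483836814253 [ 0.011  0.381 -0.347  2.084  0.429  0.401  0.899] [-3.2 -1.3  7.8] [-0.07  0.48 -0.06] 0.00930486533741689
[-0.0175, 0.0004, 0.0873, 0.0, 0.0008, -0.0] ,
[-0.0349, 0.0007, 0.1745, -0.0, 0.0016, -0.0] ,
[-0.0524, 0.0011, 0.2618, -0.0002, 0.0023, -0.0] ,
[-0.0698, 0.0015, 0.3491, -0.0004, 0.0031, -0.0001] ,
[-0.0873, 0.0019, 0.4363, -0.0006, 0.0038, -0.0001] ,
[-0.1048, 0.0022, 0.5236, -0.0009, 0.0045, -0.0002] ,
```

Request:
apply_moves(motion=[[-0.0175, 0, 0.087, 0, 0.001, 0, 1], [-0.035, 0.001, 0.175, 0, 0.0016, 0, 1], [-0.052, 0.001, 0.262, 0, 0.0023, 0, 1], [-0.07, 0.0015, 0.349, 0, 0.003, 0, 1], [-0.087, 0.002, 0.436, -0.0006, 0.0038, 0, 1], [-0.098, 0.002, 0.489, -0.001, 0.0042, 0, 1], [-0.098, 0.002, 0.489, -0.001, 0.0042, 0, 1], [-0.098, 0.002, 0.489, -0.001, 0.0042, 0, 1]])

```text
clock: 5.3
ee_pos: [0.5902, 0.1084, 0.0681]
tool_rot: [0.148, 0.233, 0.954, 0.115]
force: [-5.3, -2.8, 11.7]
gripper_width: 0.0095
```

Run:
```python
from h import *
dang()
s,p,R0=cur(); Z=R0.as_matrix()[:,2]
look('scene',(250,170,350,270),6,'s9',[])
```

```text
dial angle of tool 0.6237039343162867 or -2.5178887192735067 [ 0.084  0.378 -0.358  2.112  0.192  0.308  0.693] [-5.3 -2.8 11.7] [-0.18  0.67 -0.01] 0.009484460177690736
```

View pics/s9.png

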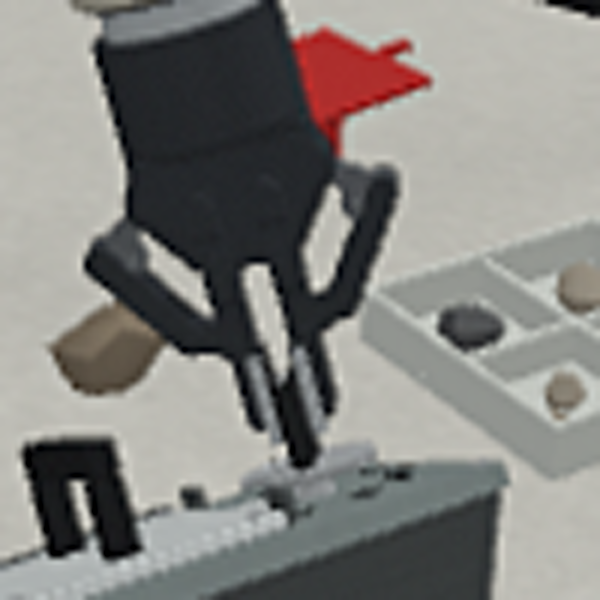

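Request:
apply_moves(motion=[[0, 0, 0.004, 0, 0, 0, 0.8], [0, 0, 0.004, 0, 0, 0, 0.6], [0, 0, 0.004, 0, 0, 0, 0.5], [0, 0, 0.004, 0, 0, 0, 0.5], [0, 0, 0.004, 0, 0, -0.03, 0.5], [0, 0, 0.004, 0, 0, -0.07, 0.5], [0, 0, 0.004, 0, 0, -0.11, 0.5], [0, 0, 0.004, 0, 0, -0.13, 0.5]])

```text
clock: 6.15
ee_pos: [0.5464, 0.0895, 0.1907]
tool_rot: [0.148, 0.234, 0.954, 0.116]
force: [0.6, 0.1, 0.2]
gripper_width: 0.0431
```

Run:
```python
from h import *
dang()
look('scene',(190,170,350,290),5,'s10',[])
look('top',(230,130,370,230),5.5,'t10',[])
print('above right');go(dial(-1,.13),tilt(.45,.2),OFF)
```

```text
dial angle of tool 0.6264592323696451 or -2.515133421220148 [ 0.298  0.129 -0.524  2.079 -0.025  0.581  0.896] [0.6 0.1 0.2] [-0.18  0.32  0.  ] 0.04312927978577205
above right
turn [ 0.031  0.005 -0.174] shift [-0.0953 -0.1649  0.0254]
turn [ 0.008 -0.047  2.967] shift [-0.0953 -0.1649  0.0254]
```

View pics/s10.png

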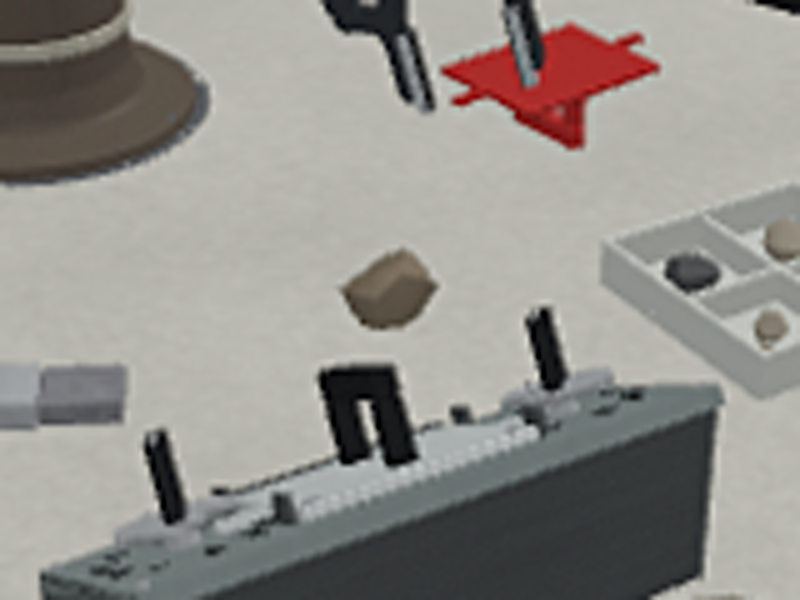

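View pics/t10.png

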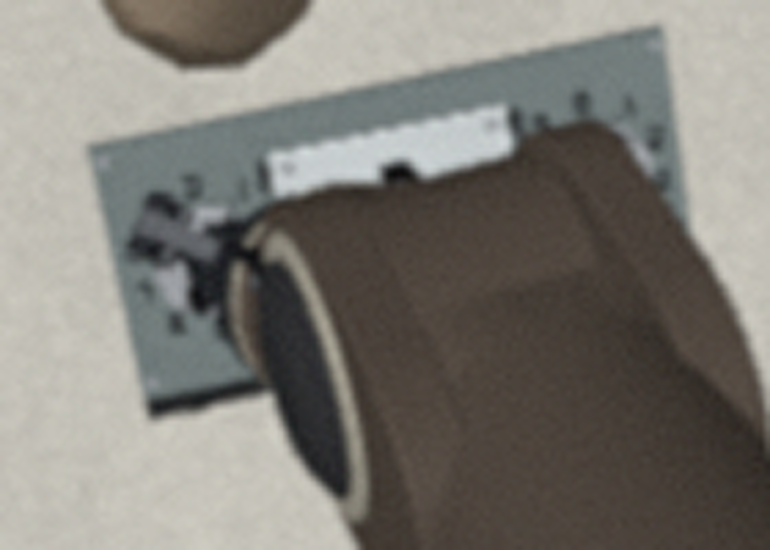

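Request:
apply_moves(motion=[[0, 0, -0.02, -0.02, -0.035, 0, 0.45], [0, 0, -0.05, -0.04, -0.07, 0, 0.4], [0.01, 0, -0.08, -0.06, -0.105, 0, 0.4], [0.02, 0, -0.1, -0.08, -0.14, 0.01, 0.4], [0.025, 0.004, -0.13, -0.095, -0.165, 0.025, 0.4], [0.025, 0.004, -0.13, -0.095, -0.165, 0.025, 0.4], [0.025, 0.004, -0.13, -0.095, -0.165, 0.025, 0.4]])

```text
clock: 6.95
ee_pos: [0.5661, -0.0947, 0.1366]
tool_rot: [0.147, 0.175, 0.969, 0.095]
force: [-1.1, 0.9, 0.0]
gripper_width: 0.0512
```

Run:
```python
from h import *
dang()
s,p,R0=cur(); Z=R0.as_matrix()[:,2]
look('scene',(180,150,300,290),4.2,'s11',[p-.035*Z,p-.054*Z,dial(-1,.05),dial(-1,.014)])
look('top',(230,130,370,230),5.5,'t11',[])
print('above right');go(dial(-1,.13),tilt(.5,.2),OFF)
```

```text
dial angle of tool 0.4964419984618712 or -2.645150655127922 [ 0.605  0.279 -0.458  2.038 -0.125  0.558  1.491] [-1.1  0.9  0. ] [-0.12  0.34  0.05] 0.051182156875492386
above right
turn [-0.004 -0.005  0.006] shift [-0.0032  0.0001 -0.0029]
turn [ 0.008 -0.006 -3.136] shift [-0.0032  0.0001 -0.0029]
```

View pics/s11.png

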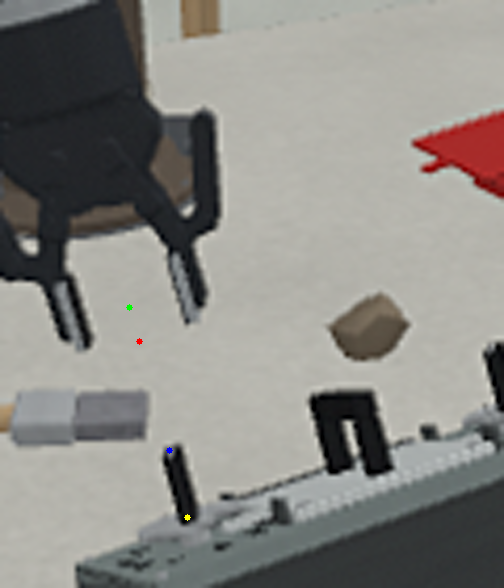

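View pics/t11.png

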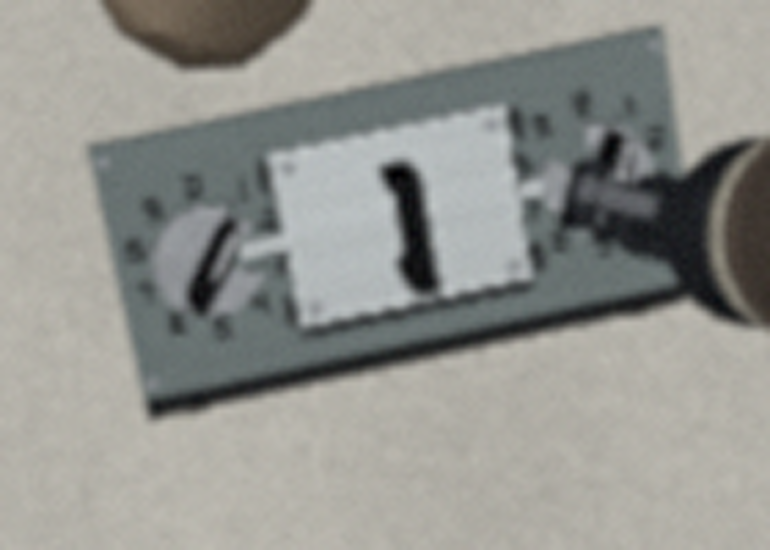

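Request:
apply_moves(motion=[[0, -0.005, 0.005, -0.003, 0, 0.02, 0.4], [0, -0.005, 0.005, -0.003, 0, 0.04, 0.4], [0, -0.005, 0.005, -0.003, 0, 0.06, 0.4], [0, -0.005, 0.005, -0.003, 0, 0.06, 0.4], [0, -0.005, 0.005, -0.003, 0, 0.06, 0.4]])

```text
clock: 7.55
ee_pos: [0.5886, -0.0869, 0.0833]
tool_rot: [0.151, 0.176, 0.968, 0.094]
force: [-0.1, -0.5, 0.4]
gripper_width: 0.0512
```

Run:
```python
from h import *
dang()
s,p,R0=cur(); Z=R0.as_matrix()[:,2]
look('scene',(180,200,280,290),6,'s12',[p-.035*Z,p-.054*Z,dial(-1,.05),dial(-1,.014)])
look('top',(310,130,380,190),9,'t12',[])
go(dial(-1,.042),tilt(.5,.2),OFF)
```

```text
dial angle of tool 0.4978435049395291 or -2.6437491486502642 [ 0.533  0.384 -0.421  2.051 -0.068  0.43   1.433] [-0.1 -0.5  0.4] [-0.15  0.33  0.01] 0.05123694155808507
turn [-0.004  0.002  0.001] shift [-0.0165  0.001   0.0248]
turn [-3.000e-03 -7.000e-03 -3.141e+00] shift [-0.0165  0.001   0.0248]
```

View pics/s12.png

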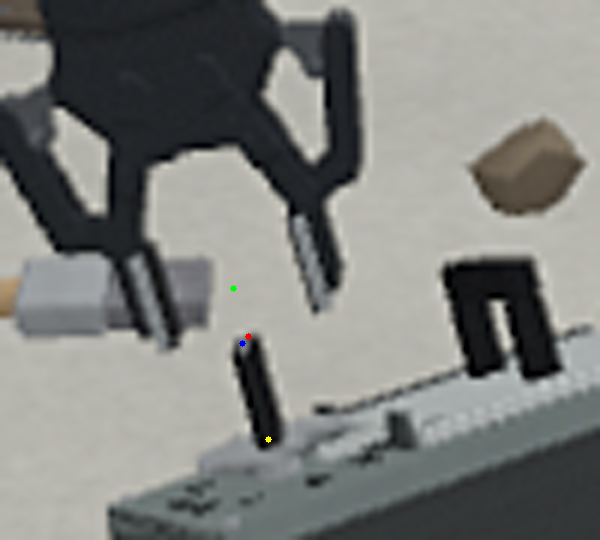

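View pics/t12.png

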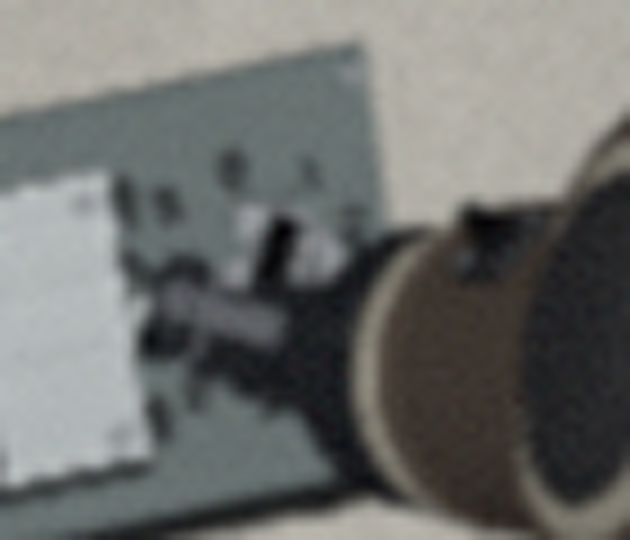

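Request:
apply_moves(motion=[[0, 0, 0, -0.009, 0.001, 0.004, 0.4], [0, 0, 0, -0.0165, 0.001, 0.015, 0.4], [0, 0, 0, -0.0165, 0.001, 0.024, 0.4], [0, 0, 0, -0.0165, 0.001, 0.024, 0.4]])

```text
clock: 8.05
ee_pos: [0.6111, -0.0898, 0.0631]
tool_rot: [0.15, 0.176, 0.968, 0.094]
force: [0.3, 0.2, 0.2]
gripper_width: 0.051
```

Run:
```python
from h import *
dang()
s,p,R0=cur(); Z=R0.as_matrix()[:,2]
look('scene',(180,200,280,290),6,'s13',[p-.035*Z,p-.054*Z,dial(-1,.05),dial(-1,.014)])
go(dial(-1,.042),tilt(.5,.2),OFF)
```

```text
dial angle of tool 0.49962505699551574 or -2.6419675965942773 [ 0.499  0.445 -0.393  2.013 -0.043  0.407  1.413] [0.3 0.2 0.2] [-0.09  0.34  0.05] 0.050972390880373024
turn [-0.005 -0.001 -0.   ] shift [-0.0017  0.0008 -0.0013]
turn [-2.000e-03  7.000e-03  3.141e+00] shift [-0.0017  0.0008 -0.0013]
```

View pics/s13.png

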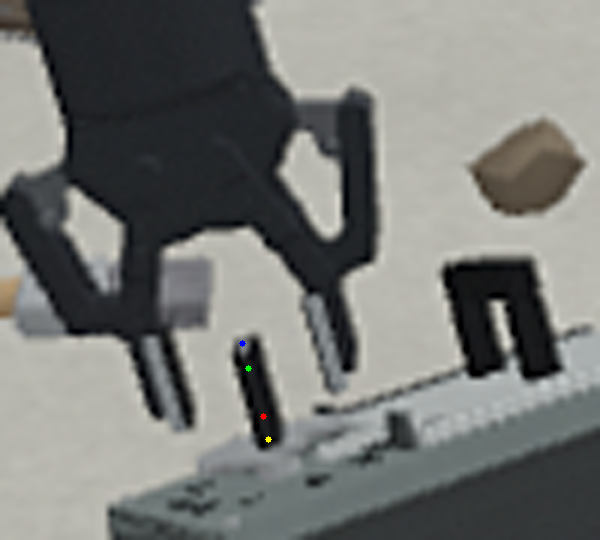

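Request:
apply_moves(motion=[[0, 0, 0, -0.001, 0.001, -0.001, 0.5], [0, 0, 0, -0.001, 0.001, -0.001, 0.7], [0, 0, 0, -0.001, 0.001, -0.001, 1], [0, 0, 0, -0.001, 0.001, -0.001, 1], [0, 0, 0, -0.001, 0.001, -0.001, 1]], grip_force=30)

```text
clock: 8.6
ee_pos: [0.6121, -0.0902, 0.0664]
tool_rot: [0.151, 0.177, 0.968, 0.094]
force: [-2.5, -1.4, 3.3]
gripper_width: 0.0094
```

Run:
```python
from h import *
dang()
look('scene',(180,200,280,290),6,'s14')
turn(-1,-1.13)
```

```text
dial angle of tool 0.4994704596796238 or -2.6421221939101693 [ 0.499  0.441 -0.393  2.01  -0.043  0.412  1.412] [-2.5 -1.4  3.3] [-0.22  0.67  0.08] 0.00939537909338146
[0.0224, -0.0006, -0.1108, -0.0001, -0.0011, -0.0] ,
[0.0447, -0.0012, -0.2215, -0.0003, -0.0023, -0.0] ,
[0.0671, -0.0017, -0.3323, -0.0006, -0.0034, -0.0001] ,
[0.0894, -0.0023, -0.4431, -0.0011, -0.0044, -0.0002] ,
[0.1118, -0.0029, -0.5538, -0.0016, -0.0054, -0.0003] ,
[0.1341, -0.0035, -0.6646, -0.0023, -0.0064, -0.0004] ,
[0.1565, -0.0041, -0.7754, -0.003, -0.0072, -0.0006] ,
[0.1788, -0.0047, -0.8861, -0.0039, -0.008, -0.0007] ,
[0.2012, -0.0052, -0.9969, -0.0048, -0.0086, -0.0009] ,
[0.2235, -0.0058, -1.1077, -0.0058, -0.0092, -0.0011] ,
```

View pics/s14.png

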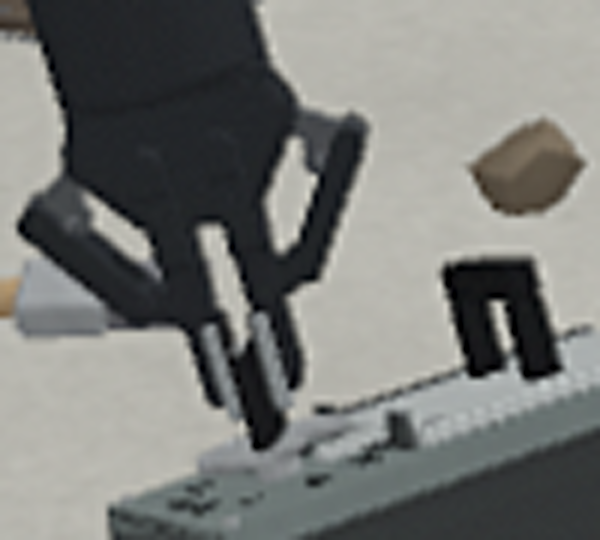

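Request:
apply_moves(motion=[[0.022, -0.001, -0.111, 0, -0.001, 0, 1], [0.045, -0.001, -0.222, 0, -0.0023, 0, 1], [0.067, -0.002, -0.332, -0.0006, -0.0034, 0, 1], [0.089, -0.002, -0.443, -0.001, -0.0044, 0, 1], [0.112, -0.003, -0.554, -0.0016, -0.0054, 0, 1], [0.112, -0.003, -0.554, -0.0016, -0.0054, 0, 1]])

```text
clock: 9.25
ee_pos: [0.6118, -0.0964, 0.0658]
tool_rot: [0.162, -0.088, 0.983, -0.006]
force: [-4.6, -3.9, 5.4]
gripper_width: 0.0096
```

Run:
```python
from h import *
dang()
turn(-1,-.57,5)
```

```text
dial angle of tool -0.06997856822088143 or 3.071614085368912 [ 0.402  0.42  -0.361  2.027  0.251  0.405  1.629] [-4.6 -3.9  5.4] [-0.61  0.82 -0.04] 0.009576926572452439
[0.0226, -0.0007, -0.1117, -0.0001, -0.0012, -0.0] ,
[0.0451, -0.0015, -0.2235, -0.0004, -0.0023, -0.0001] ,
[0.0677, -0.0022, -0.3352, -0.0008, -0.0034, -0.0001] ,
[0.0903, -0.0029, -0.447, -0.0013, -0.0045, -0.0002] ,
[0.1129, -0.0036, -0.5587, -0.0019, -0.0055, -0.0004] ,
```

Request:
apply_moves(motion=[[0.023, -0.001, -0.112, 0, -0.0012, 0, 1], [0.045, -0.001, -0.223, 0, -0.0023, 0, 1], [0.068, -0.002, -0.335, -0.001, -0.0034, 0, 1], [0.09, -0.003, -0.447, -0.0013, -0.0045, 0, 1], [0.1105, -0.004, -0.547, -0.0018, -0.0054, 0, 1], [0.1105, -0.004, -0.547, -0.0018, -0.0054, 0, 1], [0.1105, -0.004, -0.547, -0.0018, -0.0054, 0, 1]])

```text
clock: 9.95
ee_pos: [0.6144, -0.1019, 0.0669]
tool_rot: [0.161, -0.339, 0.921, -0.103]
force: [-6.5, -4.0, 10.4]
gripper_width: 0.009
```

Run:
```python
from h import *
dang()
look('scene',(180,200,280,290),6,'s15')
```

```text
dial angle of tool -0.6237350024440917 or 2.517857651145701 [ 0.299  0.396 -0.306  2.082  0.562  0.347  1.815] [-6.5 -4.  10.4] [-0.63  0.98 -0.27] 0.008955619124295822
```

View pics/s15.png

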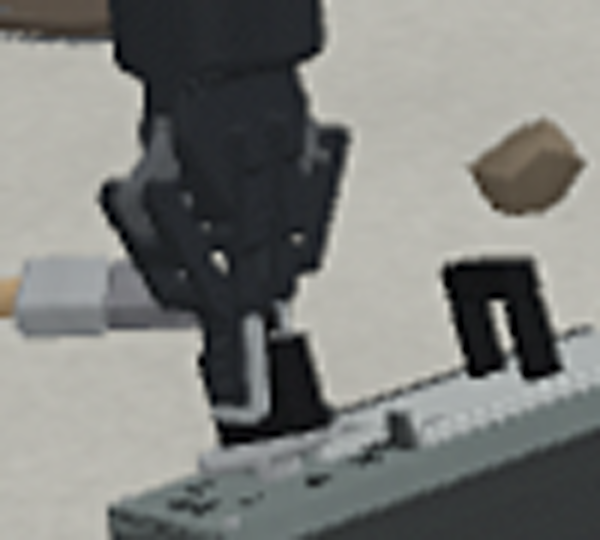

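Request:
apply_moves(motion=[[0, 0, -0.004, 0, 0, 0, 0.8], [0, 0, -0.004, 0, 0, 0, 0.6], [0, 0, -0.004, 0, 0, 0, 0.5], [0, 0, -0.004, 0, 0, 0, 0.5], [0, 0, -0.004, 0, 0, -0.03, 0.5], [0, 0, -0.004, 0, 0, -0.07, 0.5], [0, 0, -0.004, 0, 0, -0.11, 0.5], [0, 0, -0.004, 0, 0, -0.12, 0.5]])

```text
clock: 10.8
ee_pos: [0.5717, -0.0905, 0.1814]
tool_rot: [0.163, -0.342, 0.92, -0.103]
force: [1.5, -1.0, 0.4]
gripper_width: 0.0426
```

Run:
```python
from h import *
dang()
look('scene',(190,170,350,290),5,'s16',[])
look('top',(230,130,370,230),5.5,'t16',[])
go(C+M@[0,0,.13],tilt(0,.2),OFF)
```

```text
dial angle of tool -0.6292073973255052 or 2.512385256264288 [ 0.486  0.169 -0.505  2.064  0.3    0.566  2.061] [ 1.5 -1.   0.4] [ 0.06  0.38 -0.02] 0.042622017455436284
turn [-0.131  0.006  0.614] shift [-0.0405  0.0881  0.023 ]
turn [-0.008 -0.171 -2.522] shift [-0.0405  0.0881  0.023 ]
```

View pics/s16.png

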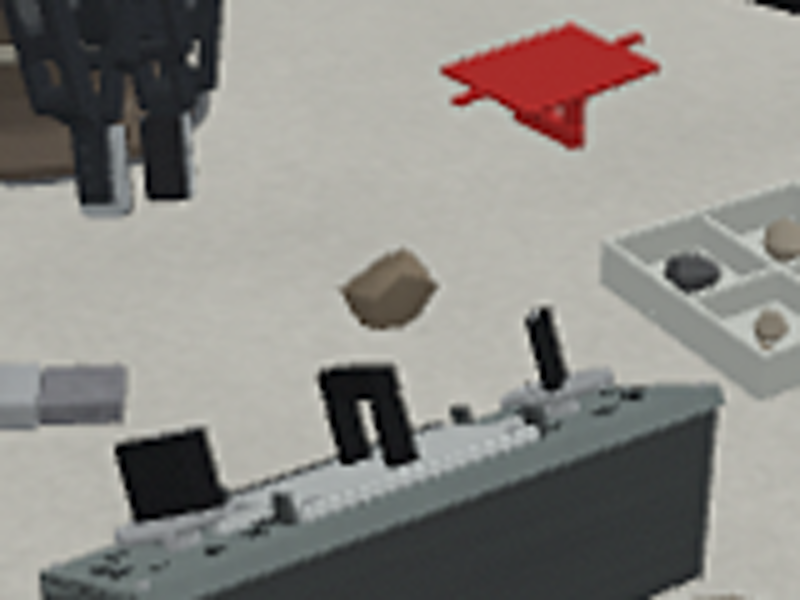

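View pics/t16.png

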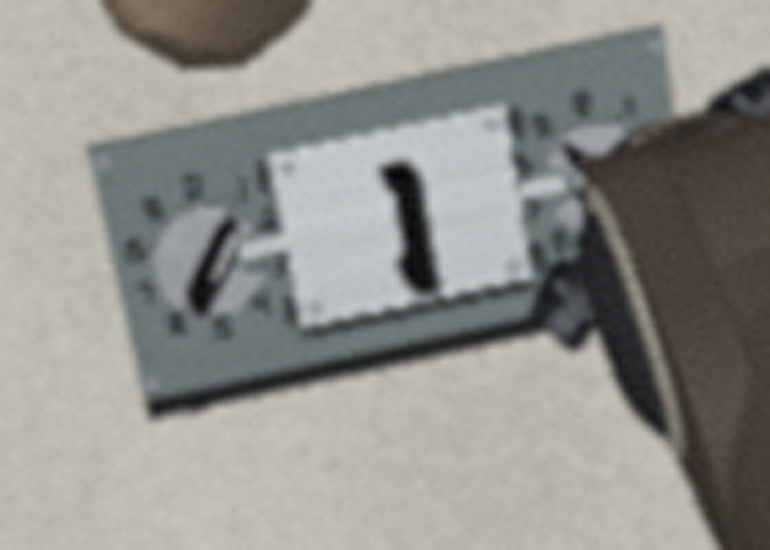

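Run:
```python
from h import *
np.set_printoptions(precision=4,suppress=True)
g=np.array([[318,373],[395,365]])/5+[190-.4,170-.4]
print(((cast('scene',g,C+.052*n,n)-C)@M*1000)[:,:2])
t=np.array([[400,162],[428,292]])/5.5+[230-.4,130-.4]
print(((cast('top',t,C+.052*n,n)-C)@M*1000)[:,:2], ((cast('top',t,C+.036*n,n)-C)@M*1000)[:,:2])
# mat
im=cv2.imread('pics/top0.png'); roi=im[180:245,390:460].max(2); m=(roi<45).astype(np.uint8)
cs,_=cv2.findContours(m,cv2.RETR_EXTERNAL,cv2.CHAIN_APPROX_NONE); c=max(cs,key=cv2.contourArea)
box=cv2.boxPoints(cv2.minAreaRect(c))+[390,180]; P=castz('top',box,.004); print('mat',P,P.mean(0)); print([np.linalg.norm(P[i]-P[i-1]) for i in range(4)])
M1=cv2.moments(m,True); print(castz('top',[[M1['m10']/M1['m00']+390,M1['m01']/M1['m00']+180]],.004))
im=cv2.imread('pics/scene0.png'); roi=im[262:330,60:150].max(2); m=(roi<45).astype(np.uint8)
c=max(cv2.findContours(m,cv2.RETR_EXTERNAL,cv2.CHAIN_APPROX_NONE)[0],key=cv2.contourArea)
q=cv2.approxPolyDP(c,5,True).reshape(-1,2)+[60,262]; P=castz('scene',q,.004); print(q,P,P.mean(0))
```

```text
[[-20.5634  -8.025 ]
 [ 40.5497   2.1807]]
[[ 38.622    2.1368]
 [-26.9595  -0.4379]] [[ 35.4302   0.0768]
 [-31.2048  -2.5393]]
mat [[ 0.539  -0.2791  0.004 ]
 [ 0.5235 -0.4328  0.004 ]
 [ 0.3853 -0.4052  0.004 ]
 [ 0.4006 -0.2557  0.004 ]] [ 0.4621 -0.3432  0.004 ]
[np.float64(0.14032225970208978), np.float64(0.154400358537401), np.float64(0.14086243507358107), np.float64(0.15023536920017205)]
[[ 0.461  -0.3414  0.004 ]]
[[136 271]
 [ 74 282]
 [ 68 323]
 [139 308]] [[ 0.3983 -0.2617  0.004 ]
 [ 0.3826 -0.4032  0.004 ]
 [ 0.5274 -0.4199  0.004 ]
 [ 0.5415 -0.2767  0.004 ]] [ 0.4624 -0.3404  0.004 ]
```

Request:
apply_moves(motion=[[-0.02, 0, 0.1, -0.006, 0.014, 0, 0.4], [-0.04, 0, 0.2, -0.013, 0.028, 0, 0.4], [-0.06, 0.003, 0.3, -0.02, 0.043, 0, 0.4], [-0.085, 0.003, 0.4, -0.027, 0.058, 0.01, 0.4], [-0.11, 0.005, 0.5, -0.034, 0.073, 0.015, 0.4], [-0.131, 0.006, 0.61, -0.04, 0.088, 0.023, 0.4], [-0.131, 0.006, 0.61, -0.04, 0.088, 0.023, 0.4], [-0.131, 0.006, 0.61, -0.04, 0.088, 0.023, 0.4]])

```text
clock: 11.7
ee_pos: [0.5549, -0.001, 0.1377]
tool_rot: [0.158, -0.061, 0.985, 0.009]
force: [-0.1, -0.3, -0.7]
gripper_width: 0.0512
```

Run:
```python
from h import *
dang()
s,p,R0=cur();Z=R0.as_matrix()[:,2]
look('scene',(190,160,350,280),5,'s17',[p-.035*Z,p-.054*Z,C+M@[0,0,.042]])
go(C+M@[0,0,.042],tilt(0,.2),OFF)
```

```text
dial angle of tool -0.007427900599364575 or 3.134164752990429 [ 0.333  0.219 -0.462  2.1    0.181  0.533  1.449] [-0.1 -0.3 -0.7] [-0.04  0.36 -0.01] 0.05122866654099219
turn [ 0.001 -0.004  0.007] shift [-0.0199  0.0001  0.0841]
turn [ 7.000e-03  2.000e-03 -3.134e+00] shift [-0.0199  0.0001  0.0841]
```

View pics/s17.png

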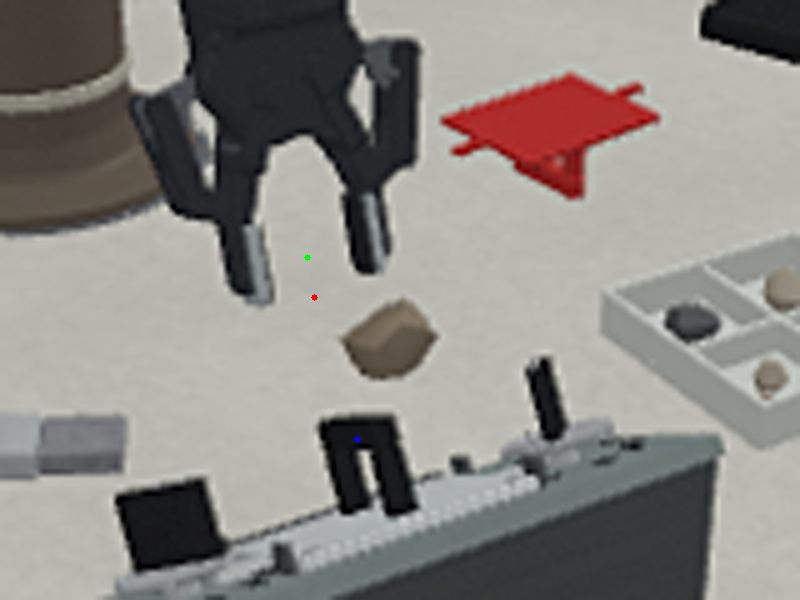

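Request:
apply_moves(motion=[[0, -0.003, 0.007, -0.008, 0, 0.02, 0.4], [0, -0.003, 0.007, -0.02, 0, 0.035, 0.4], [0, -0.003, 0.007, -0.02, 0, 0.05, 0.4], [0, -0.003, 0.007, -0.02, 0, 0.068, 0.4], [0, -0.003, 0.007, -0.02, 0, 0.084, 0.4], [0, -0.003, 0.007, -0.02, 0, 0.084, 0.4], [0, -0.003, 0.007, -0.02, 0, 0.084, 0.4]])

```text
clock: 12.45
ee_pos: [0.5999, 0.0045, 0.0653]
tool_rot: [0.16, -0.056, 0.985, 0.01]
force: [0.8, 0.1, 0.4]
gripper_width: 0.0512
```

Run:
```python
from h import *
dang()
s,p,R0=cur();Z=R0.as_matrix()[:,2]
look('scene',(210,200,310,290),6,'s18',[p-.035*Z,p-.054*Z,C+M@[0,0,.042]])
go(C+M@[0,0,.042],tilt(0,.2),OFF)
```

```text
dial angle of tool 0.0020882889517083755 or -3.1395043646380847 [ 0.214  0.391 -0.358  2.074  0.336  0.393  1.296] [0.8 0.1 0.4] [-0.09  0.3   0.  ] 0.05118460764771867
turn [ 0.001  0.    -0.002] shift [ 0.0006 -0.0002  0.0012]
turn [ 0.000e+00 -2.000e-03  3.139e+00] shift [ 0.0006 -0.0002  0.0012]
```

View pics/s18.png

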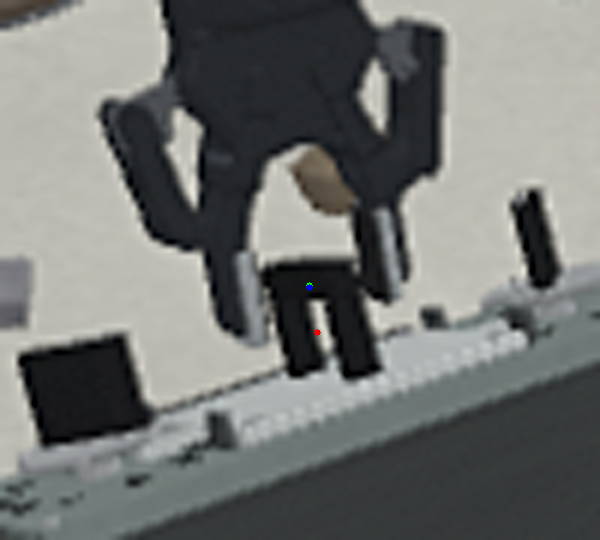

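Both fingers straddle the handle bar around (310,285). I'll close with 70 N.

Request:
apply_moves(motion=[[0, 0, 0, 0, 0, 0, 0.6], [0, 0, 0, 0, 0, 0, 0.8], [0, 0, 0, 0, 0, 0, 1], [0, 0, 0, 0, 0, 0, 1], [0, 0, 0, 0, 0, 0, 1], [0, 0, 0, 0, 0, 0, 1]], grip_force=70)

```text
clock: 13.1
ee_pos: [0.6007, 0.0044, 0.0665]
tool_rot: [0.161, -0.056, 0.985, 0.01]
force: [-2.4, -0.4, 5.6]
gripper_width: 0.0128
```

Run:
```python
from h import *
dang()
s,p,R0=cur();print(p)
look('scene',(210,200,310,290),6,'s19')
print('normal in tool axes',R0.inv().apply(n).round(4))
```

```text
dial angle of tool 0.002194905318018555 or -3.1393977482717745 [ 0.214  0.39  -0.358  2.074  0.336  0.394  1.295] [-2.4 -0.4  5.6] [-0.27  0.56  0.19] 0.01284757905133206
[0.60065261 0.00436341 0.06649823]
normal in tool axes [ 1.978e-01  4.000e-04 -9.802e-01]
```

View pics/s19.png

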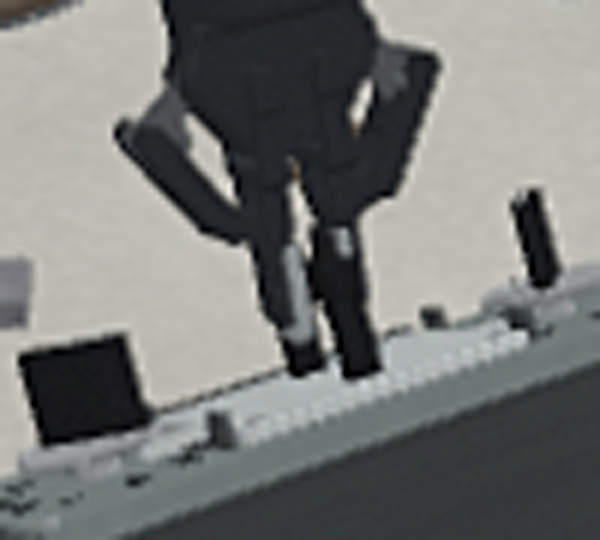

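Request:
apply_moves(motion=[[0, 0, 0, 0.001, 0, -0.004, 1], [0, 0, 0, 0.0016, 0, -0.008, 1], [0, 0, 0, 0.0024, 0, -0.012, 1], [0, 0, 0, 0.003, 0, -0.015, 1], [0, 0, 0, 0.003, 0, -0.015, 1]])

```text
clock: 13.65
ee_pos: [0.5923, 0.0035, 0.079]
tool_rot: [0.16, -0.055, 0.985, 0.01]
force: [0.3, 1.3, -1.7]
gripper_width: 0.0129
```

Run:
```python
from h import *
dang()
look('scene',(190,190,330,290),5.5,'s20')
```

```text
dial angle of tool 0.003103160349361952 or -3.1384894932404315 [ 0.237  0.36  -0.381  2.081  0.313  0.417  1.316] [ 0.3  1.3 -1.7] [-0.08  0.46  0.02] 0.012903809135466016
```

View pics/s20.png

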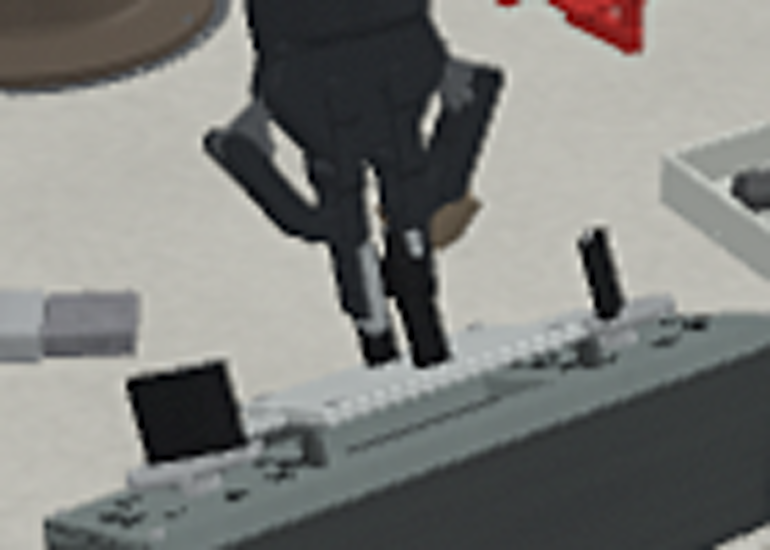

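The cover is rising freely and the force is only its weight. I'll keep lifting along the normal.

Request:
apply_moves(motion=[[0, 0, 0, 0.002, 0, -0.01, 1], [0, 0, 0, 0.004, 0, -0.02, 1], [0, 0, 0, 0.006, 0, -0.03, 1], [0, 0, 0, 0.008, 0, -0.04, 1], [0, 0, 0, 0.01, 0, -0.05, 1], [0, 0, 0, 0.012, 0, -0.06, 1], [0, 0, 0, 0.015, 0, -0.075, 1], [0, 0, 0, 0.018, 0, -0.09, 1], [0, 0, 0, 0.02, 0, -0.1, 1], [0, 0, 0, 0.02, 0, -0.1, 1]])

```text
clock: 14.7
ee_pos: [0.5427, -0.0024, 0.1689]
tool_rot: [0.162, -0.055, 0.985, 0.01]
force: [0.6, -0.5, -3.1]
gripper_width: 0.0125
```

```bash
cat >> h.py <<'E'
def flat(yaw,t=.2):
    # cover flat, yaw; tool tilted t in the cover frame as gripped
    G=M.T@np.eye(3)  # placeholder
    Rc=R.from_euler('z',yaw).as_matrix(); T0=np.c_[[-1,0,0],[0,1,0],[0,0,-1]]@R.from_euler('y',t).as_matrix(); return Rc@T0
E
python3 - <<'E'
from h import *
dang()
s,p,R0=cur(); print(p, (M.T@R0.as_matrix()).round(3))
look('scene',(150,100,350,290),3.1,'s21')
look('top',(230,110,370,230),5.5,'t21')
mat=np.array([.462,-.3415,0])
for h in(.15,):
    go(mat+[0,0,.004+.042+h],flat(np.radians(-7)),OFF)
E
```

```text
dial angle of tool 0.0027954558035524777 or -3.1387971977862406 [ 0.381  0.152 -0.496  2.094  0.119  0.591  1.497] [ 0.6 -0.5 -3.1] [-0.03  0.47 -0.  ] 0.012535922279943304
[ 0.54270704 -0.00244459  0.1688722 ] [[-0.98   0.003 -0.197]
 [ 0.003  1.     0.   ]
 [ 0.197 -0.    -0.98 ]]
turn [0.017 0.521 0.237] shift [ 0.1295 -0.3254 -0.0185]
turn [-0.753  0.024 -2.808] shift [ 0.1295 -0.3254 -0.0185]
```

View pics/s21.png

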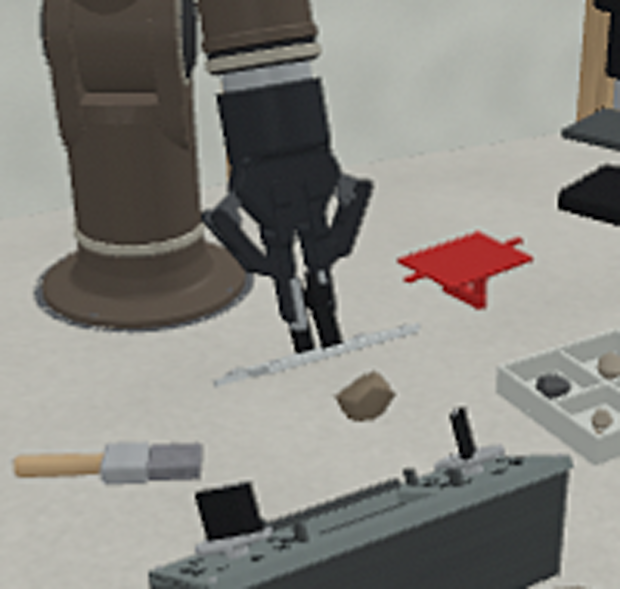

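View pics/t21.png

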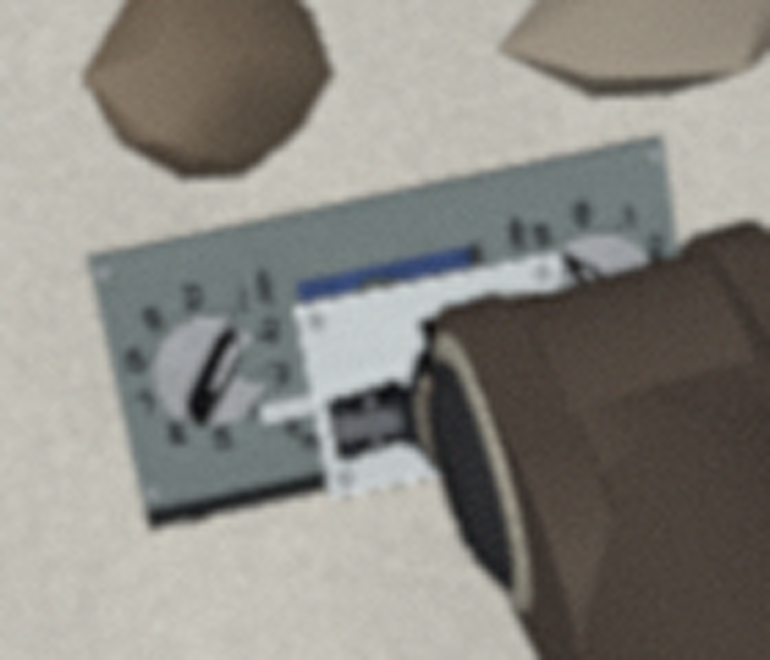

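Request:
apply_moves(motion=[[0, 0.02, 0.01, 0.004, -0.01, -0.01, 1], [0.002, 0.05, 0.02, 0.013, -0.03, -0.02, 1], [0.003, 0.09, 0.04, 0.022, -0.055, -0.025, 1], [0.004, 0.13, 0.06, 0.032, -0.08, -0.025, 1], [0.006, 0.175, 0.08, 0.043, -0.108, -0.025, 1], [0.007, 0.22, 0.1, 0.054, -0.136, -0.025, 1], [0.008, 0.26, 0.118, 0.065, -0.163, -0.025, 1], [0.01, 0.305, 0.138, 0.076, -0.19, -0.023, 1], [0.011, 0.35, 0.158, 0.087, -0.218, -0.022, 1], [0.013, 0.39, 0.177, 0.097, -0.243, -0.02, 1]])

```text
clock: 15.8
ee_pos: [0.472, -0.2563, 0.1537]
tool_rot: [-0.035, 0.032, 0.999, 0.007]
force: [1.2, -0.6, -2.2]
gripper_width: 0.0128
```

Run:
```python
from h import *
s,p,R0=cur(); print(s['clock'],p,s['qpos'].round(3),s['force'].round(1),s['gripper_width'])
look('scene',(30,100,270,300),3,'s22')
mat=np.array([.462,-.3415,0])
go(mat+[0,0,.046+.1],flat(np.radians(-7)),OFF)
```

```text
15.8 [ 0.4719836  -0.25625953  0.15369061] [ 0.629  0.369 -0.296  1.782  0.13   1.081  1.79 ] [ 1.2 -0.6 -2.2] 0.012793288463791404
turn [0.002 0.125 0.054] shift [ 0.0095 -0.0809  0.0595]
turn [-1.930e-01  3.000e-03 -3.082e+00] shift [ 0.0095 -0.0809  0.0595]
```

View pics/s22.png

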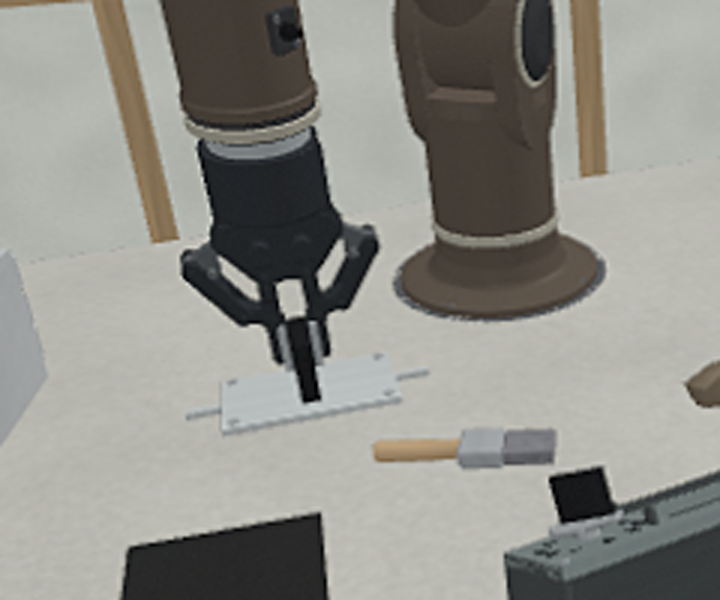

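Request:
apply_moves(motion=[[0, 0.03, 0.013, 0.002, -0.02, 0, 1], [0, 0.06, 0.027, 0.005, -0.04, 0.01, 1], [0.001, 0.09, 0.04, 0.007, -0.06, 0.025, 1], [0.002, 0.125, 0.054, 0.0095, -0.081, 0.04, 1], [0.002, 0.125, 0.054, 0.0095, -0.081, 0.055, 1], [0.002, 0.125, 0.054, 0.0095, -0.081, 0.06, 1], [0.002, 0.125, 0.054, 0.0095, -0.081, 0.06, 1]])

```text
clock: 16.55
ee_pos: [0.4534, -0.3324, 0.0935]
tool_rot: [-0.097, 0.057, 0.994, 0.008]
force: [0.2, -0.0, -2.8]
gripper_width: 0.0126
```

Run:
```python
from h import *
s,p,R0=cur(); print(s['clock'],p,s['qpos'].round(3),s['force'].round(1),s['gripper_width'])
Rc=flat(np.radians(-7)); 
look('scene',(40,180,190,330),4,'s23',[p-.054*R0.as_matrix()[:,2]])
look('top',(350,140,490,270),4.5,'t23')
mat=np.array([.462,-.3415,0])
go(mat+[0,0,.046+.03],flat(np.radians(-7)),OFF)
```

```text
16.55 [ 0.45337953 -0.33244583  0.09346151] [ 0.66   0.537 -0.227  1.684  0.195  1.127  1.809] [ 0.2 -0.  -2.8] 0.012605388889732573
turn [0.001 0.007 0.008] shift [-0.0118 -0.0076  0.0711]
turn [-1.000e-02  2.000e-03 -3.134e+00] shift [-0.0118 -0.0076  0.0711]
```

View pics/s23.png

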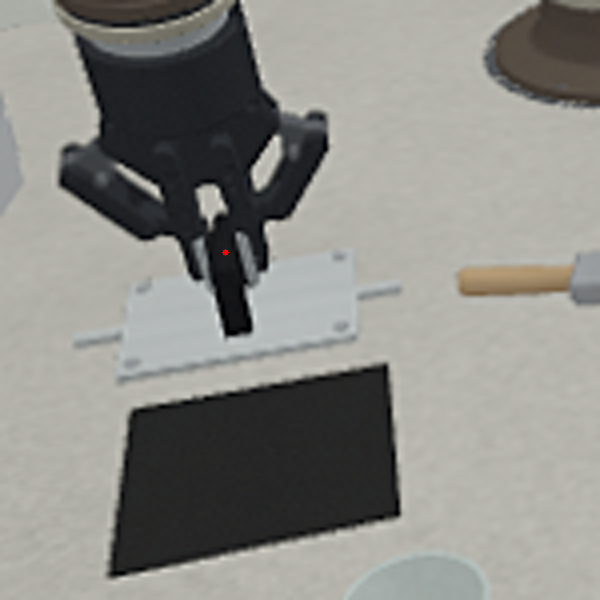

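View pics/t23.png

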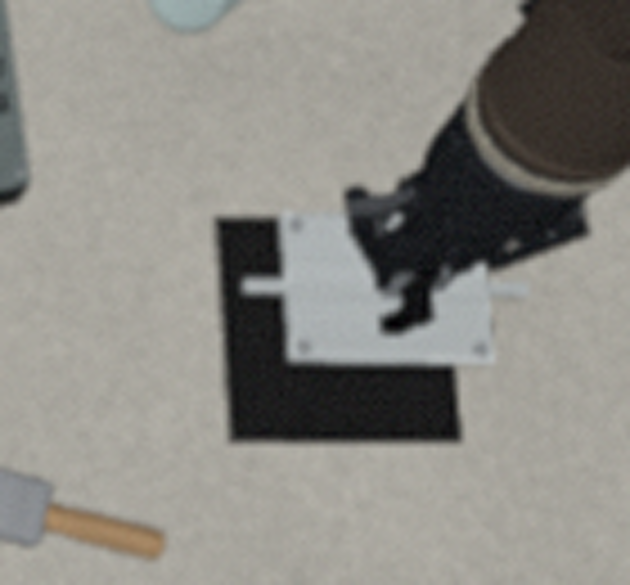

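```bash
cat >> h.py <<'E'
def tri(us,ut):
    out=[]
    for a,b in zip(us,ut):
        o1,d1=ray('scene',[a]);o2,d2=ray('top',[b]);d1,d2=d1[0],d2[0]
        k=np.linalg.lstsq(np.c_[d1,-d2],o2-o1,rcond=None)[0]; A=o1+k[0]*d1;B=o2+k[1]*d2; out.append(np.r_[(A+B)/2,np.linalg.norm(A-B)])
    return np.array(out)
E
python3 - <<'E'
from h import *
np.set_printoptions(precision=4,suppress=True)
S=np.array([[342,327],[340,257],[142,287]])/4+[40-.4,180-.4]; T=np.array([[297,225],[305,347],[480,348]])/4.5+[350-.4,140-.4]
P=tri(S,T); print(P)
x=P[0,:3]-P[1,:3]; y=P[1,:3]-P[2,:3]; print(np.linalg.norm(x),np.linalg.norm(y),'tilt x',np.degrees(np.arcsin(x[2]/np.linalg.norm(x))),'tilt y',np.degrees(np.arcsin(y[2]/np.linalg.norm(y))),'yaw',np.degrees(np.arctan2(x[1],x[0])))
cen=(P[0,:3]+P[2,:3])/2; print('cover centre (top face)',cen)
s,p,R0=cur(); print('grip actual',p-.054*R0.as_matrix()[:,2])
# predicted cover frame from tool
Rc=R0.as_matrix()@R.from_euler('y',-.2).as_matrix()@np.diag([-1,1,-1]); print(Rc, 'tilt deg x,y',np.degrees(np.arcsin(Rc[2,:2])))
E
```

```text
[[ 0.507  -0.2856  0.1114  0.0014]
 [ 0.4339 -0.2774  0.1108  0.0015]
 [ 0.4227 -0.3802  0.1114  0.0004]]
0.07358182565281486 0.10340998191721285 tilt x 0.4500221564300666 tilt y -0.2961626748809138 yaw -6.407929647189032
cover centre (top face) [ 0.4648 -0.3329  0.1114]
grip actual [ 0.4645 -0.3344  0.1481]
[[ 0.9934  0.1145 -0.0069]
 [-0.1146  0.9934 -0.0022]
 [ 0.0066  0.003   1.    ]] tilt deg x,y [0.3786 0.1713]
```

Run:
```python
from h import *
s,p,R0=cur()
for dz in(-.05,-.096,-.1015,-.104): print(dz,R0.inv().apply([-.003,-.0085,dz]).round(4))
```

```text
-0.05 [-0.0076 -0.0089  0.0494]
-0.096 [-0.0165 -0.0091  0.0946]
-0.1015 [-0.0175 -0.0091  0.1   ]
-0.104 [-0.018  -0.0091  0.1024]
```

Request:
apply_moves(motion=[[0, 0.003, 0, -0.002, -0.003, 0.01, 1], [0, 0.006, 0, -0.005, -0.006, 0.03, 1], [0, 0.006, 0, -0.0076, -0.009, 0.05, 1], [0, 0.006, 0, -0.011, -0.009, 0.065, 1], [0, 0.006, 0, -0.014, -0.009, 0.08, 1], [0, 0.006, 0, -0.0158, -0.009, 0.09, 1], [0, 0.006, 0, -0.0158, -0.009, 0.09, 1], [0, 0.006, 0, -0.0158, -0.009, 0.09, 1]])

```text
clock: 17.45
ee_pos: [0.451, -0.3424, 0.0035]
tool_rot: [-0.1, 0.058, 0.993, 0.007]
force: [-0.5, -0.2, -1.9]
gripper_width: 0.0127
```

Run:
```python
from h import *
s,p,R0=cur(); print(s['clock'],s['force'].round(2),s['moment'].round(2),'grip actual',p-.054*R0.as_matrix()[:,2])
look('scene',(40,200,190,330),4.5,'s24')
look('top',(370,150,470,260),5,'t24')
for d in (1,): print(R0.inv().apply([0,0,-1]).round(4))
```

```text
17.45 [-0.49 -0.19 -1.88] [-0.08 -0.33 -0.  ] grip actual [ 0.46163187 -0.34380134  0.05642026]
[-0.1988 -0.0028  0.98  ]
```

View pics/s24.png

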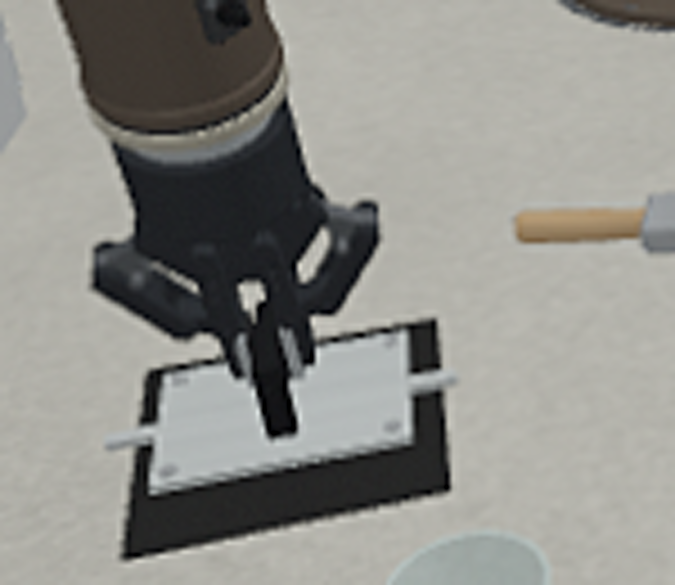

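View pics/t24.png

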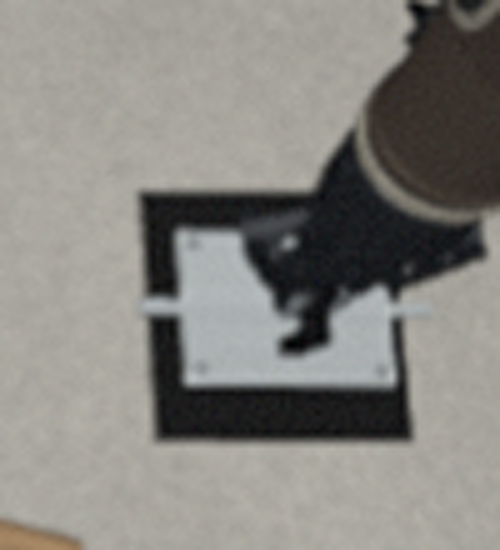

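Request:
apply_moves(motion=[[0, 0, 0, -0.0008, 0.001, 0.003, 1], [0, 0, 0, -0.0012, 0.0015, 0.006, 1], [0, 0, 0, -0.0014, 0.0015, 0.007, 1], [0, 0, 0, -0.0016, 0.0015, 0.008, 1], [0, 0, 0, -0.0017, 0.0015, 0.0085, 1], [0, 0, 0, -0.0017, 0.0015, 0.0085, 1]])

```text
clock: 18.15
ee_pos: [0.4508, -0.3409, -0.0054]
tool_rot: [-0.1, 0.058, 0.993, 0.007]
force: [0.2, 0.1, -2.4]
gripper_width: 0.0128
```

Run:
```python
from h import *
s,p,R0=cur(); print(s['clock'],s['force'].round(2),s['moment'].round(2),'grip actual',p-.054*R0.as_matrix()[:,2])
look('scene',(40,200,190,330),4.5,'s25')
```

```text
18.15 [ 0.19  0.1  -2.41] [-0.05 -0.26 -0.03] grip actual [ 0.46149943 -0.34231937  0.04750622]
```

View pics/s25.png

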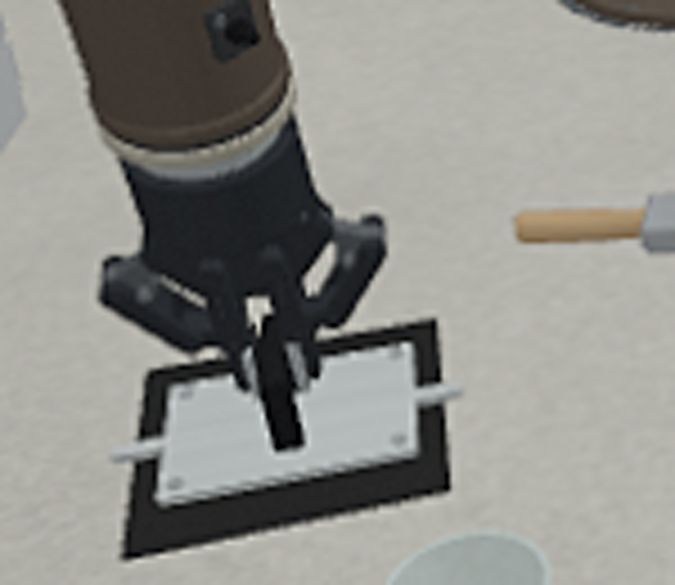

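Request:
apply_moves(motion=[[0, 0, 0, -0.0002, 0, 0.001, 1], [0, 0, 0, -0.0004, 0, 0.002, 1], [0, 0, 0, -0.0004, 0, 0.002, 1]])

```text
clock: 18.5
ee_pos: [0.4509, -0.3409, -0.006]
tool_rot: [-0.1, 0.058, 0.993, 0.007]
force: [-2.8, 2.6, 10.2]
gripper_width: 0.0128
```

Request:
apply_moves(motion=[[0, 0, 0, -0.0002, 0, 0.001, 1], [0, 0, 0, -0.0002, 0, 0.001, 1]])

```text
clock: 18.7
ee_pos: [0.4509, -0.3409, -0.006]
tool_rot: [-0.1, 0.058, 0.993, 0.007]
force: [-4.7, 4.0, 18.4]
gripper_width: 0.0131
```

Request:
apply_moves(motion=[[0, 0, 0, 0.0002, 0, -0.001, 1], [0, 0, 0, 0.0003, 0, -0.0015, 1], [0, 0, 0, 0.0003, 0, -0.0015, 1]], grip_force=20)

```text
clock: 19.0
ee_pos: [0.451, -0.3409, -0.006]
tool_rot: [-0.1, 0.058, 0.993, 0.007]
force: [-2.9, 2.4, 9.3]
gripper_width: 0.0126
```

Run:
```python
from h import *
s,p,R0=cur(); print(s['clock'],s['force'].round(2),s['moment'].round(2),s['gripper_width'])
look('scene',(40,200,190,330),4.5,'s26')
look('top',(370,150,470,260),5,'t26')
```

```text
19.0 [-2.93  2.44  9.33] [ 0.34  0.6  -0.07] 0.012556040993974268
```

View pics/s26.png

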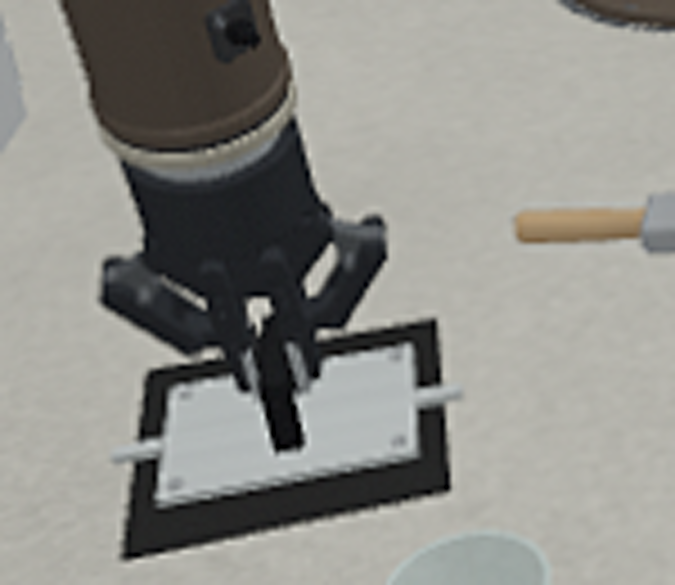

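View pics/t26.png

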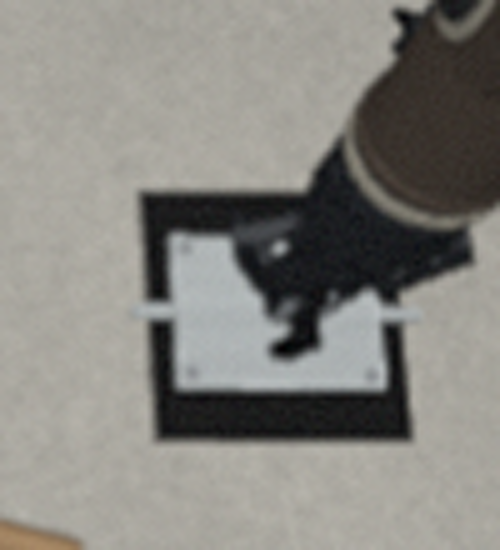

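Run:
```python
from h import *
np.set_printoptions(precision=4,suppress=True)
S=np.array([[398,352],[398,440],[176,484],[186,394]])/4.5+[40-.4,200-.4]
P=castz('scene',S,.010);print(P[:,:2],P.mean(0))
T=np.array([[186,246],[193,372],[371,375]])/5+[370-.4,150-.4]
Q=castz('top',T,.010);print(Q[:,:2],(Q[0]+Q[2])/2)
m=castz('top',np.array([[141,194],[157,438],[411,438]])/5+[370-.4,150-.4],.004); print('mat',(m[0]+m[2])/2,m)
m=castz('scene',np.array([[148,371],[436,320],[450,489],[124,557]])/4.5+[40-.4,200-.4],.004); print('mat',m.mean(0))
print(tri(S[[1,0,3]],T))
```

```text
[[ 0.4273 -0.2838]
 [ 0.502  -0.2938]
 [ 0.4912 -0.3964]
 [ 0.4188 -0.3885]] [ 0.4598 -0.3406  0.01  ]
[[ 0.5059 -0.2949]
 [ 0.4316 -0.2861]
 [ 0.4195 -0.3882]] [ 0.4627 -0.3415  0.01  ]
mat [ 0.4614 -0.3414  0.004 ] [[ 0.5411 -0.2759  0.004 ]
 [ 0.3966 -0.2609  0.004 ]
 [ 0.3817 -0.4068  0.004 ]]
mat [ 0.4624 -0.341   0.004 ]
[[ 0.5053 -0.2939  0.0126  0.    ]
 [ 0.4313 -0.2844  0.0131  0.0011]
 [ 0.4194 -0.3882  0.0103  0.0004]]
```

Request:
apply_moves(motion=[[0, 0, 0, 0, 0, 0, 0.85], [0, 0, 0, 0, 0, 0, 0.75], [0, 0, 0, 0, 0, 0, 0.6], [0, 0, 0, 0, 0, 0, 0.5], [0, 0, 0, 0, 0, 0, 0.4], [0, 0, 0, 0, 0, 0, 0.4]])

```text
clock: 19.7
ee_pos: [0.4508, -0.3409, -0.0071]
tool_rot: [-0.1, 0.058, 0.993, 0.007]
force: [0.1, 0.1, -0.6]
gripper_width: 0.0513
```

Run:
```python
from h import *
s,p,R0=cur(); print(s['clock'],s['force'].round(2),s['moment'].round(2),s['gripper_width'])
look('scene',(40,200,190,330),4.5,'s27')
print(R0.inv().apply([0,0,1]))
```

```text
19.7 [ 0.06  0.06 -0.61] [-0.04 -0.19  0.01] 0.0512969291228341
[ 0.19911659  0.00282838 -0.97997173]
```

View pics/s27.png

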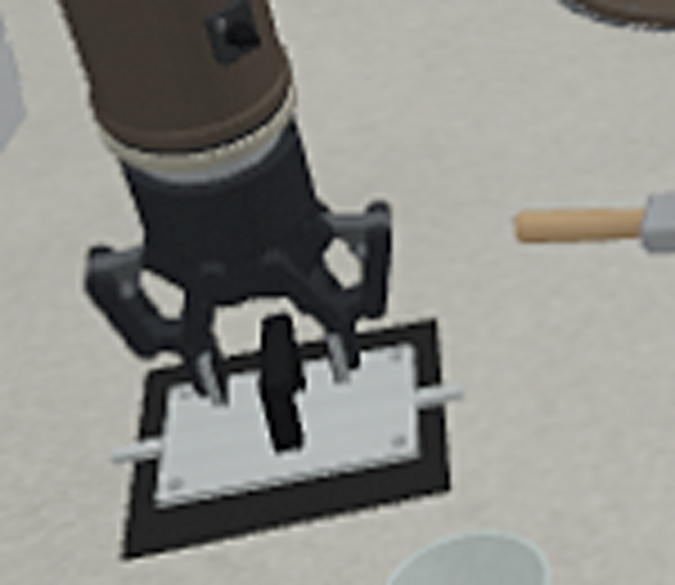

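Released. I'll retreat straight up along the tool axis.

Request:
apply_moves(motion=[[0, 0, 0, 0.002, 0, -0.01, 0.4], [0, 0, 0, 0.006, 0, -0.03, 0.4], [0, 0, 0, 0.01, 0, -0.06, 0.4], [0, 0, 0, 0.02, 0, -0.1, 0.4], [0, 0, 0, 0.03, 0, -0.14, 0.4], [0, 0, 0, 0.04, 0, -0.18, 0.4], [0, 0, 0, 0.07, 0, -0.21, 0.4], [0, 0, 0, 0.11, 0, -0.23, 0.4], [0, 0, 0, 0.15, 0, -0.24, 0.4], [0, 0, 0, 0.15, 0, -0.24, 0.4]])

```text
clock: 20.75
ee_pos: [0.3489, -0.3313, 0.2622]
tool_rot: [-0.098, 0.06, 0.993, 0.005]
force: [0.5, -0.0, 0.7]
gripper_width: 0.051
```

Run:
```python
from h import *
s,p,R0=cur(); print(s['clock'],p,s['force'].round(2))
look('scene',(0,0,560,420),1.4,'s28')
look('scene',(50,200,350,330),2.66,'s28b')
look('top',(0,0,560,420),1.4,'t28')
look('top',(230,120,490,270),3,'t28b')
```

```text
20.75 [ 0.3489424  -0.33129002  0.26223599] [ 0.55 -0.    0.74]
```

View pics/s28b.png

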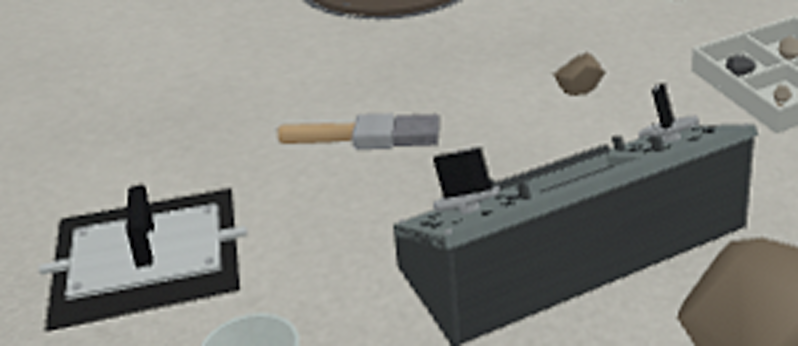

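View pics/t28.png

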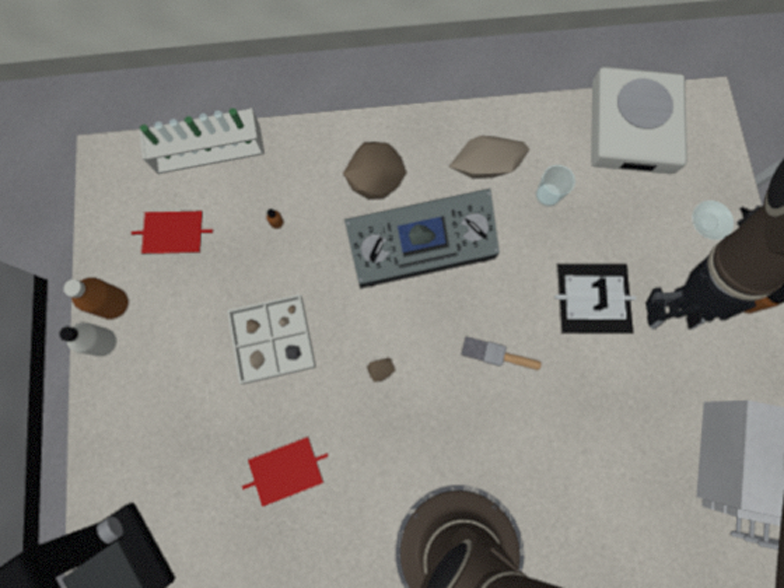

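View pics/t28b.png

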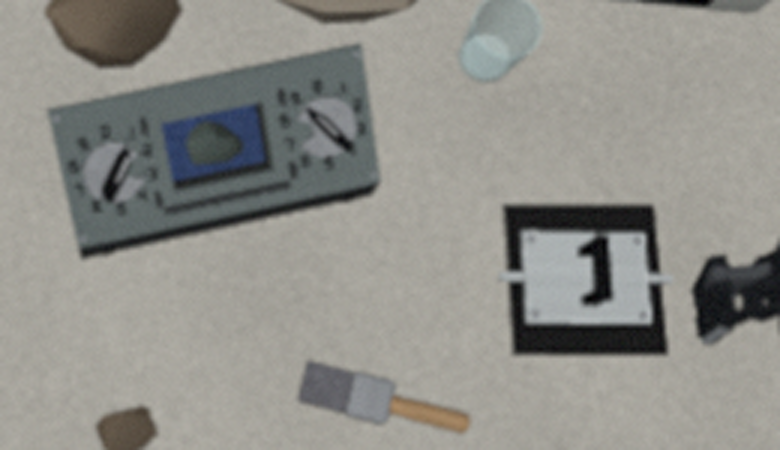

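Run:
```python
from h import *
im=cv2.imread('pics/raw_t28b.png')
a=cv2.resize(im[155:200,240:290],None,fx=8,fy=8,interpolation=cv2.INTER_CUBIC);b=cv2.resize(im[140:185,315:365],None,fx=8,fy=8,interpolation=cv2.INTER_CUBIC)
cv2.imwrite('pics/dials.png',np.hstack([a,b]))
# dark knob pixels -> principal axis on mid-height plane
g=im.max(2)
for nm,side in(('L',1),('R',-1)):
    u=proj('top',[dial(side,.04)])[0]; ys,xs=np.mgrid[0:420,0:560]; m=(np.hypot(xs-u[0],ys-u[1])<9.5)&(g<75)
    P=cast('top',np.c_[xs[m],ys[m]],C+.05*n,n); L=(P-C)@M; L=L[:,:2]; w=np.linalg.svd(L-L.mean(0))[2][0]; w*=np.sign(w[0]); print(nm,m.sum(),np.arctan2(-w[1],w[0]))
```

```text
L 58 0.3828571378326985
R 39 -0.8030948413983602
```

View pics/dials.png

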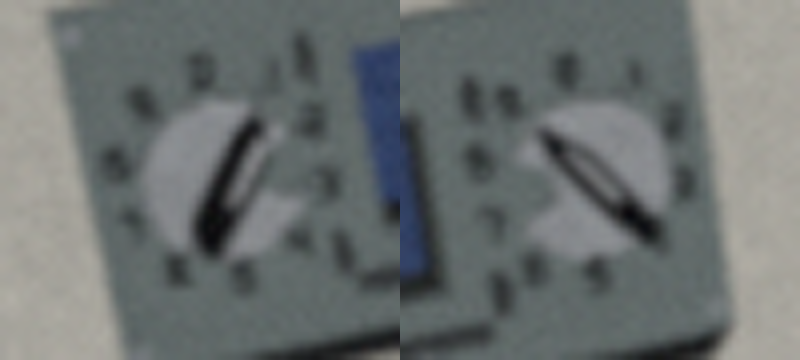

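Run:
```python
from h import *
def A(side,px,h,x0,y0):
    P=cast('top',np.array(px)/8+np.array([x0,y0])-.44,C+h*n,n); L=((P-C)@M)[:,:2]-[0,.1*side]; print(side,h,(L*1000).round(1),np.arctan2(-L[:,1],L[:,0]).round(3), 'dir',np.arctan2(-(L[0]-L[1])[1],(L[0]-L[1])[0]).round(3))
A(1,[[285,130],[303,200]],.014,240,155)
A(-1,[[122,155],[132,220]],.014,315,140)
# white line / top face ends
A(1,[[262,130],[228,220]],.05,240,155)   # white stripe, left
A(-1,[[145,132],[255,240]],.05,315,140)  # knob top nose to tail, right
A(-1,[[165,145],[222,208]],.05,315,140)
A(1,[[255,122],[205,245]],.03,240,155)
```

```text
1 0.014 [[ 14.6 -23.9]
 [-10.7 -25.3]] [1.023 1.971] dir -0.056
-1 0.014 [[15.7 22.4]
 [-7.4 22.4]] [-0.959 -1.888] dir -0.001
1 0.05 [[ 23.9 -14.6]
 [ -3.5   2.3]] [ 0.548 -2.547] dir 0.554
-1 0.05 [[ 29.5  20.9]
 [-14.3 -10.5]] [-0.618  2.505] dir -0.624
-1 0.05 [[23.8 14.9]
 [-1.2 -1. ]] [-0.561  2.435] dir -0.568
1 0.03 [[ 22.8 -13.7]
 [-15.1  11.1]] [ 0.541 -2.508] dir 0.579
```

Run:
```python
from h import *
def A(side,px,h,x0,y0):
    P=cast('top',np.array(px)/8+np.array([x0,y0])-.44,C+h*n,n); L=((P-C)@M)[:,:2]-[0,.1*side]; print(side,h,(L*1000).round(1).tolist(),np.arctan2(-L[:,1],L[:,0]).round(3))
A(1,[[272,75],[203,72],[142,102],[113,163],[133,225],[178,273],[243,280],[300,242],[325,185],[313,122]],0.001,240,155)
A(-1,[[110,100],[167,72],[234,72],[275,122],[283,185],[260,242],[197,275],[135,270],[92,222],[80,160]],.001,315,140)
```

```text
1 0.001 [[31.5, -23.9], [37.4, -0.8], [31.6, 21.7], [12.8, 35.8], [-10.0, 33.6], [-30.1, 21.8], [-37.5, 0.0], [-28.3, -22.1], [-10.2, -34.5], [12.5, -34.6]] [ 0.648  0.023 -0.602 -1.227 -1.861 -2.516 -3.141  2.478  1.858  1.224]
-1 0.001 [[32.8, 21.1], [38.3, -0.1], [33.5, -23.3], [13.3, -35.2], [-9.3, -34.9], [-27.7, -24.0], [-34.7, -0.1], [-28.3, 21.4], [-8.2, 33.9], [14.3, 34.7]] [-5.720e-01  2.000e-03  6.070e-01  1.209e+00  1.831e+00  2.427e+00
  3.138e+00 -2.493e+00 -1.808e+00 -1.180e+00]
```

The numeral ring confirms the case frame: every numeral falls within about 0.06 rad of where it should be. Both pointers are on code within that noise. Handing in.

Run:
```python
from workcell import r
print(r.hand_in(), r.sense()['clock'])
```

```text
the job is handed in; nothing more can be done
the job is handed in; nothing more can be done
```

The case is unlocked and the cover lies flat, handle up, in the middle of the rubber mat. I handed the job in at about 21 s of the 64 s allowed.

**What I did:** I turned the left dial from about -0.38 to +0.626 rad (numeral 1) and the right dial from about +0.50 to -0.629 rad (numeral 9). I then lifted the cover along the slope's normal and carried it to the mat. I lowered it until it touched (18 N at most), eased off and released it.

**Last checks**
- **Cover:** its centre was within 1 to 3 mm of the mat's centre in both views, measured just before release. After release it still looked centred and flat, with the gripper clear of it.
- **Everything else:** the other objects look unmoved in the final top picture.

**What disagreed**
- **Tool position:** the reported TCP lay about 35 mm beyond the real finger tips along the tool axis. I measured this in the pictures and corrected for it. The grasps and the triangulated cover height then agreed to about 1 mm.
- **Dial angles:** rough picture readings of the white lines gave about +0.55 to +0.58 and -0.57 to -0.62, against ±0.63 from the tool angle. A cruder reading of the right gate put that dial about 0.15 rad off, close to the 9 degree limit, and a fit to the dark knob pixels missed by 0.17 to 0.25 rad. I discounted both as rough, because the cover lifted freely.
- **Cover tilt:** just before release, triangulation showed one side about 2.5 mm high while the gripper was still pressing. I did not measure it again after release.
- **Joint 6:** it briefly read 0.128 rad against its rounded limit of 0.13, so I tilted the grasp to move it away.

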